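# Tighten a castle nut to the next slot and lock it with the cross pin

### The arm

A 6-joint arm with a two-finger parallel gripper is mounted at the origin on a cart in front of the work surface, level with it; the furniture and walls round the work are solid. World frame = base frame: x ahead of the robot, y to its left, z up, the work surface at z = 0. Lengths are in mm, angles in rad, forces in N, time in s.
With the tool pointing down it reaches from about 300 to 775 mm from the base axis. Payload 14.6 kg.
Tool frame: the origin (TCP) lies midway between the tips of the shut fingers; the grasp point (between the pads) lies 19 mm behind it (manip.grip_depth is the distance from the TCP to the grasp point, in mm); x points along the fingers, y is the direction in which the jaws open and shut, and the axes are right-handed (so a half turn about x gives the same grasp; the last joint's range is limited). The gripper opens to 94 mm and grips with 3 to 60 N. Pads are 16 mm wide; open, the fingers measure 119 mm over their backs; the gripper's body (75 mm by 177 mm) begins 78 mm behind the grasp point.
Start: joints at [-1.34, 0.3, 1.521, -0, 1.321, -0.067], TCP at [161.373, -525.783, 205.446] pointing down, gripper open.
Joint ranges: [-3.03, 3.03], [-0.79, 2.21], [0.23, 2.52], [-1.04, 4.18], [0, 3.07], [-2.55, 2.55]. Speed limits (rad/s): [2.22, 2.22, 2.57, 3.14, 3.14, 3.14].

### API

Orientations are given as [roll, pitch, yaw] about the fixed x, y, z axes, in that order (R = Rz(yaw) Ry(pitch) Rx(roll)).
In Python, from cell import readout, cams, ticket, manip gives the robot as it stands. The module is installed in compiled form; this text tells all that it offers.
- The arm moves only by the tool apply_moves, never from a script. Its argument "plan" is one flat list of numbers, 7 for each row, row after row: the turn, a rotation vector about the tool's x, y, z in rad, then the shift along the tool's x, y, z in m, then the opening in per cent of the stroke, from 0 (shut) to 100 (fully open). In form: [wx, wy, wz, x, y, z, fingers, wx, wy, wz, x, y, z, fingers, ...]. A call has 1 to 5 rows; each row shifts and turns the commanded pose from where the row before left it, along the tool's axes as they then stand; what a row does not reach is not made up. A row lasts 1/8 s, in which the tool goes at most 62.5 mm and 10.7 degrees, less where a joint would pass 70% of its speed; a pose out of reach is approached as far as the arm can. A call with a gripper value outside its range is refused whole. The fingers move at their own pace and stop on an object; "force" is the grip in N (left out, the last holds). Time passes only in rows, so rows that do not move let the fingers close. It gives the time, the measured TCP pose, the force and the opening at its end, in the units of the state.
- readout.read_state(): the state, without advancing time (a new reading comes with each control period).
- cams.camera(name): name is "scene" or "side" or "wrist"; returns a dict with "image" (384x512x3 uint8, red, green, blue), "fovy" (degrees; the focal length in pixels is half the picture's height over the tangent of half this angle, whatever the lens; pixels are square), "cx", "cy" (the principal point, pixels), "position" and "orientation" of the camera in the world; the wrist camera has in their place "T_tool_cam" (4x4, takes a point from camera to tool coordinates, whose origin is the TCP and whose axes are the tool frame's). Camera axes: x right, y down, z forward; pixel columns grow to the right and rows downward; lengths in mm; the calibration is good to about 2 mm. The wrist camera is an equidistant fisheye: a pixel r from the principal point sees the ray r / f radians off the axis. A picture is of the moment at which its call begins: read the wrist's pose just before it. There is no depth.
- ticket.sign_off(): hands the job in, once; it reports no verdict.
The state is a dict: "clock": time; "joints": joint angles; "qd": joint speeds; "effort": joint torques, N m; "eef_pos": TCP position; "eef_rot": TCP orientation; "wrist_force": force on the tool from outside, world axes, zero at the start; "moment": the same for the moment, N m; "finger_gap": finger opening in mm.
Only numpy, scipy, OpenCV 4.12 (cv2) and the standard library are available. Lean on these libraries where they do the work, as an engineer would, in place of code of your own. Each camera call takes 0.05 s, during which the arm holds its last target.

### The job

Tighten the castle nut on the spindle stand clockwise until you feel it take up against the washer below it, then carry on to the very next slot that lines up with the cross hole in the stud: neither a slot it passes before it is tight nor one farther on. Then gently push the locking pin through slot and hole until its handle is home against the nut and let go; leave the loose things round about where they are.

Things in the scene. Friction and masses are not known exactly. Their poses are not given: they have to be found in the camera images.
- stand: Grey spindle stand fixed to the bench: base plate 110 x 100 x 12 mm, round hub 60 mm wide up to z = 36 mm, upright steel stud 24 mm thick that ends at z = 94 mm. Origin under its middle, on the bench, on the axis of stud and nut; z up, x along the cross hole.
- cross_hole (a point): Middle of the cross hole, on the stud's axis 81 mm above the bench. The hole goes right through the stud along this frame's x (level), 8 mm wide and 8 mm high; the pin may enter from either end.
- nut_hex (a point): Middle of the castle nut's steel hexagon, on its axis 56 mm above the bench, turning with it: 41 mm across flats, from z = 40 to 72 mm. z up, x square to a pair of flats (every 60 degrees is alike). It turns on the stud without rising or sinking, against about 0.33 N m of friction, and stays where it is left; clockwise from above tightens.
- nut_crown (a point): Point on the nut's axis 81 mm above the bench, turning with the nut: middle of its round crown, 38 mm across, z = 72 to 88 mm, with six slots, one over each flat (every 60 degrees), 9 mm wide, open at the top, floor at z = 77 mm. x runs along one slot and the one opposite. Lined up: slot and hole directions agree within about 0.06 rad, modulo 60 degrees.
- washer (a joint): Turn (rad, clockwise positive) of the thin dark sprung washer under the nut, 45 mm wide, z = 36 to 40 mm; 0 while the nut is loose. At a hidden angle, 0.5 to 1.8 rad on, the nut takes up against it: the turning moment needed rises at once by about 0.18 N m and the washer goes round with the nut (springs back if it is backed off). So it reads the turn since the nut became tight.
- lock_pin: Steel locking pin standing on the bench at the start: flat upright handle 24 mm (along x) x 14 mm (along y) x 45 mm tall, its foot at this origin's level and its front face at x = 0; from the front face a round pin 6 mm thick sticks out 48 mm along +x (last 4 mm tapered), its axis 5 mm above the handle's foot. Origin: on the foot, below where the pin leaves the handle. 80 g.
- pin_shoulder (a point): Where the pin's axis leaves the handle's front face; x points along the pin to its tip. Home means that this face bears on the nut's crown, so that this point is 19 mm from the stud's axis.
- spacer_ring: Loose steel ring 46 mm wide, 12 mm high, a bystander. Origin under its middle.
- cap_screw: Loose dark cap screw lying down, 53 mm long, a bystander. Origin under its middle.
- hex_key: Loose dark L-shaped hex key, 125 x 47 x 12 mm, lying, a bystander. Origin under its middle.
Things that resemble listed ones, but are neither listed nor needed, are in the scene too. Of the things that look like the lock_pin, take the one that is farthest to the robot's left at the start. What is shaped like the stand but purple is not meant.

How it is judged:
By the outcome, as a careful person would: the job done as asked, in the order asked, and still so for the second after the job is handed in, with the robot touching nothing.
It also fails if it takes over 72 s, if anything falls off the work surface, if the arm or the gripper's body presses on something with over 40 N, if the wrist force passes 120 N, or if a joint passes its speed limit or range.

## Working session

There is one attempt and no reset: what is moved stays moved. The work goes in short steps, Python scripts to look and compute and a tool call to move; the robot and the scene stay as the last step left them, time stands still between calls to the robot, and variables do not carry over. Pictures are saved under pics/ and viewed, and the job is handed in when it is done.

Besides the shell and the picture viewer there is one more tool, called as a command line: name --argument value ..., lists and objects as JSON in quotes. apply_moves: Moves the arm, as the interface text tells. Its arguments: {"type":"object","properties":{"plan":{"type":"array","items":{"type":"number"}},"force":{"type":"number"}},"required":["plan"]}

```bash
mkdir -p pics; ls
python3 - <<'E'
from cell import readout, cams, ticket, manip
import cv2
print(readout.read_state()); print(manip.grip_depth, dir(manip))
for n in ["scene","side","wrist"]:
    c=cams.camera(n); cv2.imwrite(f"pics/{n}0.png",c["image"][:,:,::-1]); print(n,{k:v for k,v in c.items() if k!="image"})
print(readout.read_state()["clock"])
E
```

```text
pics
{'clock': 0.0, 'joints': array([-1.33960348e+00,  3.00447422e-01,  1.52156067e+00, -2.56822603e-05,
        1.32068498e+00, -6.66056069e-02]), 'qd': array([-0.00025837,  0.00081312,  0.00183655, -0.0007491 , -0.00134359,
        0.00085796]), 'effort': array([-6.69790079e-04, -5.31799257e+01, -3.52739882e+01,  7.07957265e-02,
        2.43414275e-02, -1.22065353e-04]), 'eef_pos': array([ 161.30919654, -525.55090247,  204.90794856]), 'eef_rot': array([-1.61479968,  1.56969563,  1.82459779]), 'wrist_force': array([-0.03776422, -0.04827194, -0.14710538]), 'moment': array([ 0.03942386, -0.01158235, -0.00630264]), 'finger_gap': 93.91240619309362}
18.8 ['Unreachable', '__class__', '__delattr__', '__dict__', '__dir__', '__doc__', '__eq__', '__format__', '__ge__', '__getattribute__', '__getstate__', '__gt__', '__hash__', '__init__', '__init_subclass__', '__le__', '__lt__', '__module__', '__ne__', '__new__', '__reduce__', '__reduce_ex__', '__repr__', '__setattr__', '__sizeof__', '__str__', '__subclasshook__', '__weakref__', 'grip_depth']
scene {'fovy': 56.55989004481145, 'cx': 259.4895923743805, 'cy': 190.00234959100732, 'position': array([-252.51789937, -642.52319336,  530.50980963]), 'orientation': array([-2.00750104,  0.00776288, -0.98740097])}
side {'fovy': 46.64621511859563, 'cx': 256.3535914628567, 'cy': 186.3540866626037, 'position': array([ 134.02668426, -979.62264219,  447.73403364]), 'orientation': array([-1.93929874, -0.01189263, -0.45287675])}
wrist {'fovy': 65.70646984690485, 'cx': 258.3371939912985, 'cy': 192.2656820731052, 'T_tool_cam': array([[ 3.67929333e-04, -2.40638139e-01,  9.70614831e-01,
        -1.79323249e+02],
       [ 9.99999876e-01,  4.13076628e-04, -2.76656906e-04,
         2.54299756e-01],
       [-3.34364098e-04,  9.70614813e-01,  2.40638261e-01,
        -6.83510161e+01],
       [ 0.00000000e+00,  0.00000000e+00,  0.00000000e+00,
         1.00000000e+00]])}
0.15
```

View pics/scene0.png

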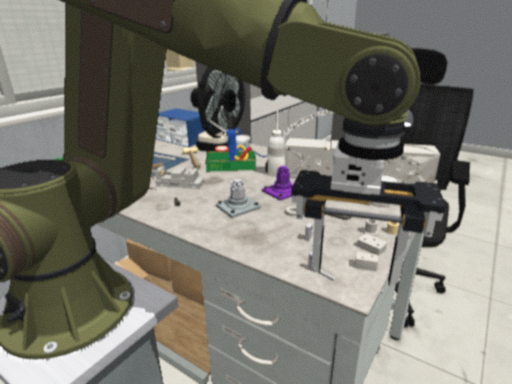

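View pics/side0.png

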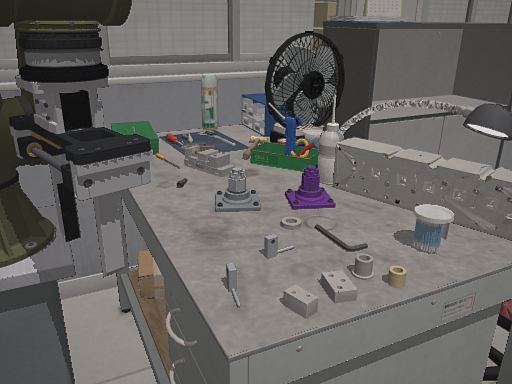

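View pics/wrist0.png

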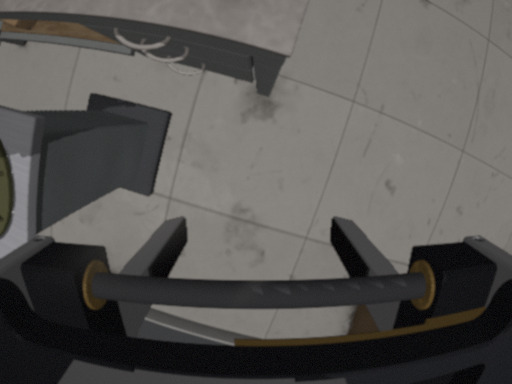

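```bash
cat > h.py <<'E'
import numpy as np, cv2
from scipy.spatial.transform import Rotation as Rn
from cell import readout, cams
def rot(o): return Rn.from_euler('xyz',o).as_matrix()
def tool(s=None):
    s=s or readout.read_state()
    T=np.eye(4);T[:3,:3]=rot(s['eef_rot']);T[:3,3]=s['eef_pos'];return T
class Cam:
    def __init__(s,name,save=None):
        s.name=name
        st=readout.read_state(); c=cams.camera(name); s.im=c['image'][:,:,::-1].copy()
        s.f=192/np.tan(np.radians(c['fovy'])/2); s.c=np.array([c['cx'],c['cy']])
        if name=='wrist': s.T=tool(st)@c['T_tool_cam']
        else:
            s.T=np.eye(4);s.T[:3,:3]=rot(c['orientation']);s.T[:3,3]=c['position']
        if save: cv2.imwrite(f'pics/{save}.png',s.im)
    def ray(s,p):
        d=(np.array(p,float)-s.c)
        if s.name=='wrist':
            r=np.linalg.norm(d);th=r/s.f; v=np.r_[d/max(r,1e-9)*np.sin(th),np.cos(th)]
        else: v=np.r_[d/s.f,1]
        return s.T[:3,3],s.T[:3,:3]@v
    def at(s,p,z):
        o,v=s.ray(p); return o+v*(z-o[2])/v[2]
    def proj(s,X):
        q=s.T[:3,:3].T@(np.array(X,float)-s.T[:3,3])
        if s.name=='wrist':
            r=np.linalg.norm(q[:2]);th=np.arctan2(r,q[2]);return s.c+s.f*th*q[:2]/max(r,1e-9)
        return s.c+s.f*q[:2]/q[2]
def crop(im,x0,y0,x1,y1,k,name): cv2.imwrite(f'pics/{name}.png',cv2.resize(im[y0:y1,x0:x1],None,fx=k,fy=k,interpolation=cv2.INTER_CUBIC))
E
python3 - <<'E'
from h import *
c=Cam('side');s=Cam('scene')
for n,p,z in [("stand stud",(237,170),94),("purple stud",(311,168),94),("pin1 foot",(271,257),0),("pin2 foot",(232,290),0),("ring",(291,223),6),("key",(340,237),6),("screw",(181,183),5),("block",(207,160),20)]:
    X=c.at(p,z);print(n,X.round(),s.proj(X).round())
crop(c.im,160,140,360,320,4,'side0c'); crop(s.im,140,150,420,300,2.8,'scene0c')
E
```

```text
stand stud [544. -39.  94.] [239. 182.]
purple stud [ 718. -100.   94.] [285. 168.]
pin1 foot [ 503. -300.    0.] [309. 239.]
pin2 foot [ 389. -372.   -0.] [315. 271.]
ring [ 610. -194.    6.] [293. 211.]
key [ 671. -297.    6.] [333. 212.]
screw [459. 159.   5.] [176. 202.]
block [582. 284.  20.] [175. 178.]
```

View pics/side0c.png

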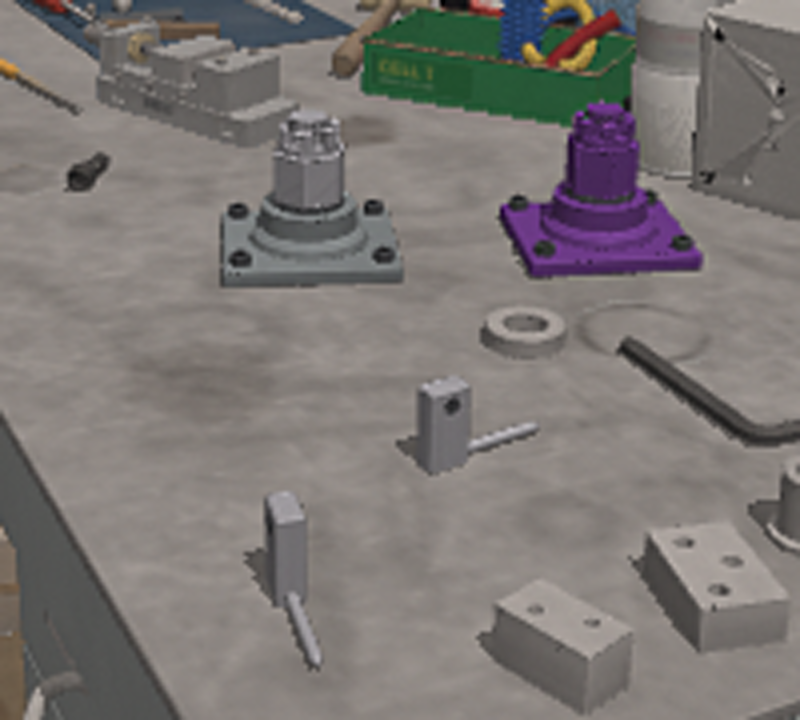

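View pics/scene0c.png

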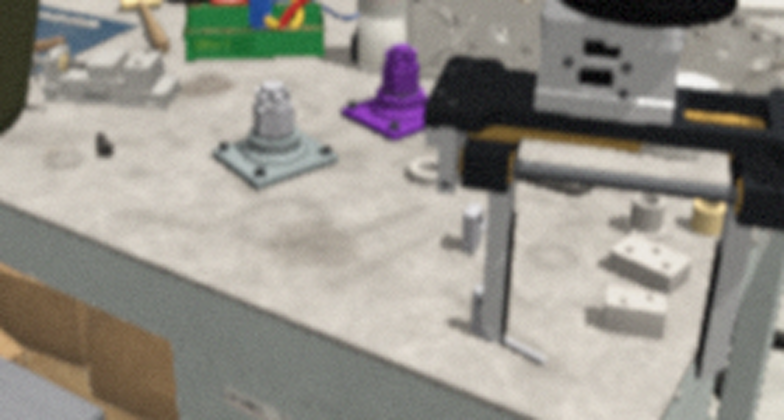

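```bash
cat >> h.py <<'E'
def plan(pos,yaw=None,n=None,grip=100,step=50,ang=0.16):
    """rows to a tool-down pose: tool x = -z, tool y at heading yaw (deg-of-world rad)."""
    T=tool(); R=T[:3,:3]
    if yaw is None: Rt=R
    else:
        y=np.array([np.cos(yaw),np.sin(yaw),0]);x=np.array([0,0,-1.]);Rt=np.c_[x,y,np.cross(x,y)]
    d=np.array(pos)-T[:3,3]; rv=Rn.from_matrix(R.T@Rt).as_rotvec()
    m=int(max(np.ceil(np.linalg.norm(d)/step),np.ceil(np.linalg.norm(rv)/ang),1)); n=n or m
    out=[]
    for i in range(n):
        Ri=R@Rn.from_rotvec(rv*i/n).as_matrix()
        out.append(np.r_[rv/n,Ri.T@d/n/1000])
    print('rows',n)
    for o in out: print(', '.join(f'{v:.4f}' for v in o)+f', {grip},')
def heading(R=None):
    R=tool()[:3,:3] if R is None else R
    return np.arctan2(R[1,1],R[0,1])
E
python3 - <<'E'
from h import *
T=tool();print(T.round(3),heading())
plan([480,-90,300],None)
E
```

```text
[[-0.00000e+00  2.93000e-01 -9.56000e-01  1.61350e+02]
 [ 0.00000e+00 -9.56000e-01 -2.93000e-01 -5.25678e+02]
 [-1.00000e+00 -0.00000e+00 -0.00000e+00  2.05212e+02]
 [ 0.00000e+00  0.00000e+00  0.00000e+00  1.00000e+00]] -1.273001758233133
rows 11
0.0000, 0.0000, 0.0000, -0.0086, -0.0294, -0.0393, 100,
0.0000, 0.0000, 0.0000, -0.0086, -0.0294, -0.0393, 100,
0.0000, 0.0000, 0.0000, -0.0086, -0.0294, -0.0393, 100,
0.0000, 0.0000, 0.0000, -0.0086, -0.0294, -0.0393, 100,
0.0000, 0.0000, 0.0000, -0.0086, -0.0294, -0.0393, 100,
0.0000, 0.0000, 0.0000, -0.0086, -0.0294, -0.0393, 100,
0.0000, 0.0000, 0.0000, -0.0086, -0.0294, -0.0393, 100,
0.0000, 0.0000, 0.0000, -0.0086, -0.0294, -0.0393, 100,
0.0000, 0.0000, 0.0000, -0.0086, -0.0294, -0.0393, 100,
0.0000, 0.0000, 0.0000, -0.0086, -0.0294, -0.0393, 100,
0.0000, 0.0000, 0.0000, -0.0086, -0.0294, -0.0393, 100,
```

apply_moves --plan '[0, 0, 0, -0.01, -0.03, -0.04, 100, 0, 0, 0, -0.01, -0.03, -0.04, 100, 0, 0, 0, -0.01, -0.03, -0.04, 100, 0, 0, 0, -0.01, -0.03, -0.04, 100, 0, 0, 0, -0.01, -0.03, -0.04, 100]'

```text
clock: 0.88
eef_pos: [309.2, -322.3, 255.8]
eef_rot: [1.97, 1.571, -0.874]
wrist_force: [-0.3, -0.1, 0.5]
finger_gap: 93.9
```

apply_moves --plan '[0, 0, 0, -0.005, -0.03, -0.04, 100, 0, 0, 0, -0.005, -0.03, -0.04, 100, 0, 0, 0, 0, -0.03, -0.04, 100, 0, 0, 0, 0, -0.02, -0.02, 100, 0, 0, 0, 0, 0, 0, 100]'

```text
clock: 1.5
eef_pos: [410.6, -176.3, 265.4]
eef_rot: [-1.017, 1.571, 2.425]
wrist_force: [0.1, -1.0, -0.6]
finger_gap: 94.2
```

Run:
```python
from h import *
s=readout.read_state();print(s['clock'],s['joints'].round(3),s['eef_pos'].round(1))
c=Cam('wrist','w1');print(c.proj([544,-39,94]),c.proj([503,-300,0]))
np.save('w1T.npy',c.T)
```

```text
1.5 [-0.488  0.022  1.703  0.     1.416  0.783] [ 410.6 -176.3  265.4]
[181.73244092  40.89834215] [352.913882   133.27215729]
```

View pics/w1.png

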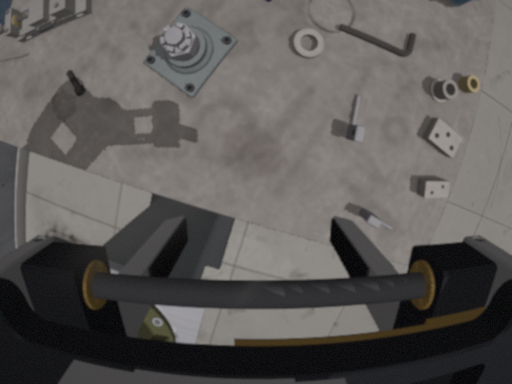

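Run:
```python
from h import *
plan([535,-40,230],0.6,n=14)
```

```text
rows 14
-0.1337, 0.0000, 0.0000, 0.0025, -0.0067, -0.0114, 100,
-0.1337, 0.0000, 0.0000, 0.0025, -0.0052, -0.0122, 100,
-0.1337, 0.0000, 0.0000, 0.0025, -0.0035, -0.0128, 100,
-0.1337, 0.0000, 0.0000, 0.0025, -0.0017, -0.0131, 100,
-0.1337, 0.0000, 0.0000, 0.0025, 0.0000, -0.0133, 100,
-0.1337, 0.0000, 0.0000, 0.0025, 0.0018, -0.0131, 100,
-0.1337, 0.0000, 0.0000, 0.0025, 0.0035, -0.0128, 100,
-0.1337, 0.0000, 0.0000, 0.0025, 0.0052, -0.0122, 100,
-0.1337, 0.0000, 0.0000, 0.0025, 0.0068, -0.0114, 100,
-0.1337, 0.0000, 0.0000, 0.0025, 0.0082, -0.0104, 100,
-0.1337, 0.0000, 0.0000, 0.0025, 0.0095, -0.0092, 100,
-0.1337, 0.0000, 0.0000, 0.0025, 0.0107, -0.0078, 100,
-0.1337, 0.0000, 0.0000, 0.0025, 0.0116, -0.0064, 100,
-0.1337, 0.0000, 0.0000, 0.0025, 0.0124, -0.0047, 100,
```

apply_moves --plan '[-0.134, 0, 0, 0.0025, -0.0067, -0.0114, 100, -0.134, 0, 0, 0.0025, -0.0052, -0.0122, 100, -0.134, 0, 0, 0.0025, -0.0035, -0.0128, 100, -0.134, 0, 0, 0.0025, -0.0017, -0.0131, 100, -0.134, 0, 0, 0.0025, 0, -0.0133, 100]'

```text
clock: 2.17
eef_pos: [454.6, -129.4, 252.8]
eef_rot: [-0.234, 1.571, -2.404]
wrist_force: [0.1, -0.9, -0.5]
finger_gap: 93.9
```

apply_moves --plan '[-0.134, 0, 0, 0.0025, 0.0018, -0.0131, 100, -0.134, 0, 0, 0.0025, 0.0035, -0.0128, 100, -0.134, 0, 0, 0.0025, 0.0052, -0.0122, 100, -0.134, 0, 0, 0.0025, 0.0068, -0.0114, 100, -0.134, 0, 0, 0.0025, 0.0082, -0.0104, 100]'

```text
clock: 2.8
eef_pos: [499.3, -80.5, 240.3]
eef_rot: [-1.034, 1.571, -2.535]
wrist_force: [-0.5, -1.0, -0.6]
finger_gap: 94.1
```

apply_moves --plan '[-0.134, 0, 0, 0.0025, 0.0095, -0.0092, 100, -0.134, 0, 0, 0.0025, 0.0107, -0.0078, 100, -0.134, 0, 0, 0.0025, 0.0116, -0.0064, 100, -0.134, 0, 0, 0.0025, 0.0124, -0.0047, 100, 0, 0, 0, 0, 0, 0, 100]'

```text
clock: 3.42
eef_pos: [534.8, -41.0, 230.1]
eef_rot: [-2.168, 1.57, -3.137]
wrist_force: [-0.8, 0.0, 0.0]
finger_gap: 94.2
```

Run:
```python
from h import *
s=readout.read_state();print(s['clock'],s['joints'].round(3),s['eef_pos'].round(1),heading())
c=Cam('wrist','w2');print(c.proj([544,-39,94]),c.proj([503,-300,0]))
p=c.proj([544,-39,60]).astype(int); print(p)
x0=max(p[0]-100,0);y0=max(p[1]-75,0);print(x0,y0)
crop(c.im,x0,y0,x0+200,y0+150,4,'w2c')
```

```text
3.425 [-0.145  0.252  1.525 -0.     1.366 -0.747] [534.8 -41.  230.1] 0.6018063059225695
[267.43495964 187.97576263] [155.91491222 287.18047499]
[266 181]
166 106
```

View pics/w2c.png

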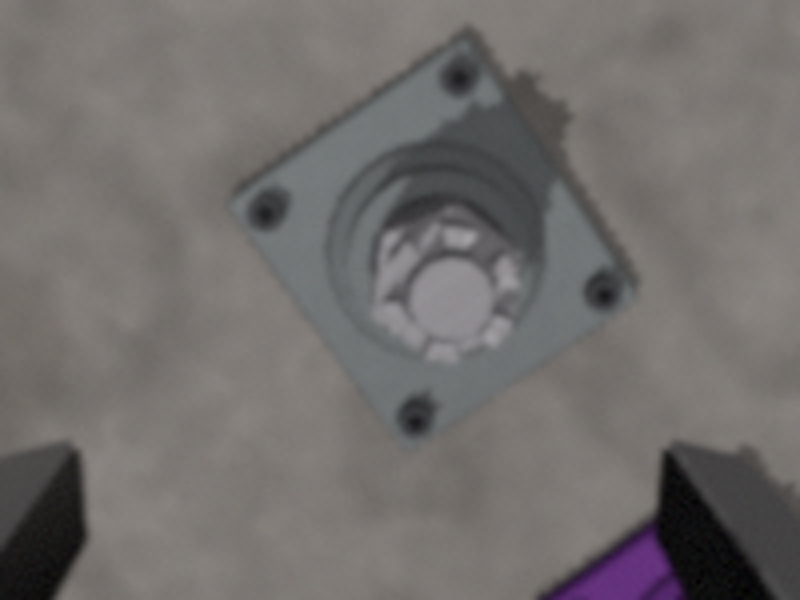

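Run:
```python
from h import *
c=Cam('wrist')
P=lambda u,v,z:c.at((166+u/4-.375,106+v/4-.375),z)
print('stud',P(450,299,94).round(1))
k=[P(*p,12)[:2] for p in [(470,33),(233,202),(410,446),(634,293)]]
print(np.array(k).round(1),np.mean(k,0))
for i in range(4):
    d=k[(i+1)%4]-k[i];print(np.linalg.norm(d).round(1),np.degrees(np.arctan2(d[1],d[0])).round(1))
ax=P(450,299,88)[:2]
# merlon tops z=88
ctr=np.mean(k,0)
for p in [(459,237),(509,275),(498,332),(441,352),(396,318)]:
    q=P(*p,88)[:2]; d=q-ax; print('merlon',p,np.linalg.norm(d).round(1),np.degrees(np.arctan2(d[1],d[0])).round(1), np.degrees(np.arctan2(d[1],d[0]))%60)
```

```text
stud [548.7 -25.7  94. ]
[[516.6  41.3]
 [483.1 -50.3]
 [581.6 -87.6]
 [614.3   1.7]] [548.88530153 -23.73544728]
97.6 -110.1
105.3 -20.7
95.0 69.9
105.5 157.9
merlon (459, 237) 17.5 117.0 56.99597577176786
merlon (509, 275) 17.6 57.1 57.090385799759645
merlon (498, 332) 16.5 -0.2 59.782904755459214
merlon (441, 352) 15.3 -64.3 55.74620204514703
merlon (396, 318) 15.9 -125.7 54.25195650361155
```

Run:
```python
from h import *
c=Cam('wrist')
ax=c.at((166+450/4-.375,106+299/4-.375),94)[:2];print(ax)
hsv=cv2.cvtColor(c.im,cv2.COLOR_BGR2HSV)
for p in [(300,130),(240,190),(300,200),(180,130),(350,130)]: print(p,hsv[p[1],p[0]],c.im[p[1],p[0]])
b=c.im.astype(int); m=((b[:,:,0]-b[:,:,2]>0)).astype(np.uint8)*255
m[:100]=0;m[222:]=0;m[:,:210]=0;m[:,335:]=0
m=cv2.morphologyEx(m,cv2.MORPH_OPEN,np.ones((3,3)));m=cv2.morphologyEx(m,cv2.MORPH_CLOSE,np.ones((5,5)))
cs,_=cv2.findContours(m,cv2.RETR_EXTERNAL,cv2.CHAIN_APPROX_NONE);q=max(cs,key=cv2.contourArea)
vis=c.im.copy();cv2.drawContours(vis,[q],-1,(0,0,255),1);crop(vis,166,106,366,256,4,'w2m')
w=np.array([c.at(p[0],12)[:2] for p in q],np.float32)
# fit edges: by rough direction, per side
rect=cv2.minAreaRect(w);print(rect)
t=np.radians(-20.8);ex=np.array([np.cos(t),np.sin(t)]);ey=np.array([-ex[1],ex[0]])
ctr=np.array(rect[0]);L=(w-ctr)@np.c_[ex,ey]
for nm,a,sg,hw in [('x+',0,1,55),('x-',0,-1,55),('y+',1,1,50),('y-',1,-1,50)]:
    sel=(np.abs(L[:,1-a])<35)&(L[:,a]*sg>40)
    pts=w[sel]; v=cv2.fitLine(pts,cv2.DIST_HUBER,0,.01,.01).ravel();print(nm,sel.sum(),np.degrees(np.arctan2(v[1],v[0]))%90,L[sel,a].mean())
```

```text
[548.66717614 -25.76072878]
(300, 130) [13 22 82] [75 78 82]
(240, 190) [ 13  18 130] [121 125 130]
(300, 200) [ 13  19 122] [113 117 122]
(180, 130) [ 13  19 124] [115 119 124]
(350, 130) [ 15  21 122] [112 117 122]
((548.5567016601562, -24.72089385986328), (98.49779510498047, 108.34864044189453), 69.36408233642578)
x+ 42 69.51581 53.47300566322118
x- 43 69.13219 -53.4263341050557
y+ 44 69.79285 48.359296204534274
y- 41 69.60084 -48.462493842752075
```

View pics/w2m.png

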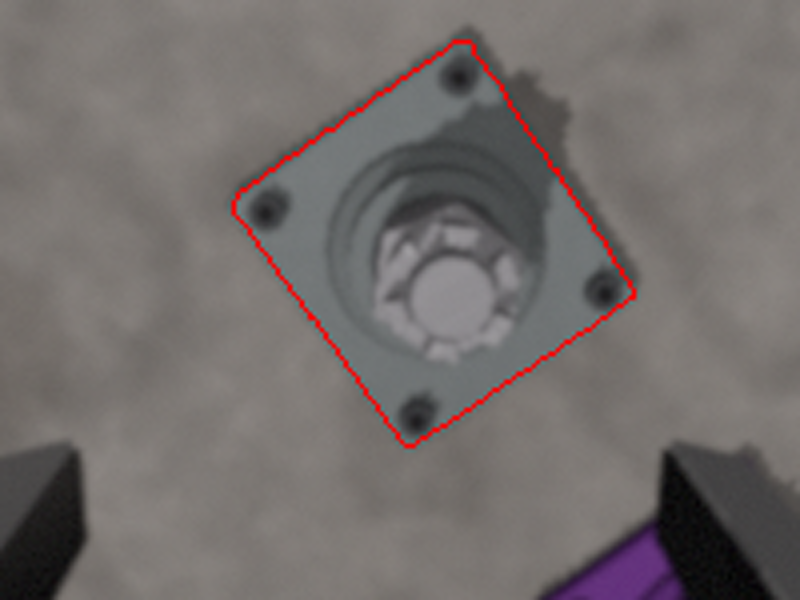

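Run:
```python
from h import *
c=Cam('wrist')
ax=np.array([548.6,-25.3])
for p in [(459,237),(509,275),(498,332),(441,352),(396,318)]:
    q=c.at((166+p[0]/4-.375,106+p[1]/4-.375),88)[:2]; d=q-ax; a=np.degrees(np.arctan2(d[1],d[0]));print(np.linalg.norm(d).round(1),(a%60).round(1))
plan([548.6,-25.2,110],1.52,n=7)
```

```text
15.9 55.2
17.4 51.8
17.7 56.0
16.8 57.5
16.2 59.9
rows 7
-0.1314, 0.0000, 0.0000, 0.0172, 0.0029, -0.0007, 100,
-0.1314, 0.0000, 0.0000, 0.0172, 0.0030, -0.0003, 100,
-0.1314, 0.0000, 0.0000, 0.0172, 0.0030, 0.0000, 100,
-0.1314, 0.0000, 0.0000, 0.0172, 0.0030, 0.0004, 100,
-0.1314, 0.0000, 0.0000, 0.0172, 0.0029, 0.0008, 100,
-0.1314, 0.0000, 0.0000, 0.0172, 0.0028, 0.0012, 100,
-0.1314, 0.0000, 0.0000, 0.0172, 0.0026, 0.0016, 100,
```

apply_moves --plan '[-0.129, 0, 0, 0.0172, 0.0029, -0.0007, 100, -0.129, 0, 0, 0.0172, 0.003, -0.0003, 100, -0.129, 0, 0, 0.0172, 0.003, 0, 100, -0.129, 0, 0, 0.0172, 0.003, 0.0004, 100, -0.129, 0, 0, 0.0172, 0.0029, 0.0008, 100]'

```text
clock: 4.25
eef_pos: [544.7, -29.4, 144.1]
eef_rot: [-0.001, 1.57, -0.321]
wrist_force: [0.1, 0.1, 0.2]
finger_gap: 93.9
```

apply_moves --plan '[-0.129, 0, 0, 0.0172, 0.0028, 0.0012, 100, -0.129, 0, 0, 0.0172, 0.0026, 0.0016, 100, 0, 0, 0, 0, 0, 0, 100]'

```text
clock: 4.62
eef_pos: [548.3, -24.7, 109.3]
eef_rot: [3.107, 1.569, 3.04]
wrist_force: [-0.1, -0.1, -0.7]
finger_gap: 93.8
```

Run:
```python
from h import *
s=readout.read_state();print(s['clock'],s['joints'].round(3),heading())
plan([548.6,-25.2,45],1.503,n=2)
c=Cam('wrist','w3');print(c.proj([548.6,-25.3,94]))
```

```text
4.625 [-0.112  0.396  1.628 -0.     1.12  -1.615] 1.5037574396898472
rows 2
0.0004, -0.0010, -0.0000, 0.0321, -0.0003, 0.0002, 100,
0.0004, -0.0010, -0.0000, 0.0321, -0.0003, 0.0002, 100,
[258.26022282 223.90543042]
```

View pics/w3.png

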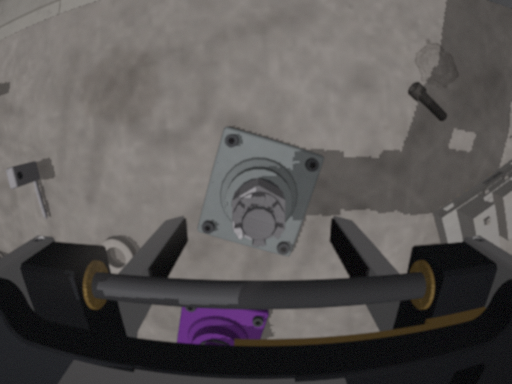

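apply_moves --plan '[0, 0, 0, 0.032, 0, 0, 100, 0, 0, 0, 0.032, 0, 0, 100, 0, 0, 0, 0, 0, 0, 60, 0, 0, 0, 0, 0, 0, 48]' --force 40

```text
clock: 5.18
eef_pos: [549.7, -24.6, 47.8]
eef_rot: [-0.051, 1.569, -0.117]
wrist_force: [-0.5, 0.4, 0.4]
finger_gap: 77.1
```

Run:
```python
from h import *
s=readout.read_state();print(s['clock'],s['eef_pos'],heading(),s['wrist_force'].round(2),s['moment'].round(3),s['finger_gap'])
```

```text
5.175 [549.74405634 -24.63635137  47.82151477] 1.504394340550497 [-0.47  0.36  0.38] [ 0.034 -0.112 -0.022] 77.06666751697222
```

Close on the flats and settle.

apply_moves --plan '[0, 0, 0, 0.001, 0, 0, 48, 0, 0, 0, 0, 0, 0, 42, 0, 0, 0, 0, 0, 0, 42, 0, 0, 0, 0, 0, 0, 42, 0, 0, 0, 0, 0, 0, 42]' --force 40

```text
clock: 5.8
eef_pos: [549.0, -24.7, 45.3]
eef_rot: [-1.107, 1.57, -1.172]
wrist_force: [-1.2, -3.9, 3.0]
finger_gap: 40.6
```

Run:
```python
from h import *
s=readout.read_state();print(s['clock'],s['eef_pos'],heading(),s['wrist_force'].round(2),s['moment'].round(3),s['finger_gap'])
```

```text
5.8 [549.00226167 -24.68615757  45.26269086] 1.506162328644053 [-1.17 -3.91  2.97] [-0.553  0.057  0.257] 40.59078576448936
```

apply_moves --plan '[0, 0, 0, 0, 0, 0, 20, 0, 0, 0, 0, 0, 0, 20]' --force 40

```text
clock: 6.05
eef_pos: [549.0, -24.7, 45.2]
eef_rot: [-1.042, 1.57, -1.106]
wrist_force: [-2.7, -3.4, 4.1]
finger_gap: 40.8
```

```bash
cat > st.py <<'E'
from h import *
s=readout.read_state();print(s['clock'],s['eef_pos'].round(1),'head',heading().round(4),'q6',s['joints'][5].round(3),s['wrist_force'].round(1),s['moment'].round(3),round(s['finger_gap'],1),'eff',s['effort'].round(2))
E
python3 st.py
```

```text
6.05 [549.  -24.7  45.2] head 1.506 q6 -1.617 [-2.7 -3.4  4.1] [-0.846  0.135  0.299] 40.8 eff [  2.61 -55.32 -28.33   1.21  -0.18   0.27]
```

apply_moves --plan '[0.04, 0, 0, 0, 0, 0, 20, 0.04, 0, 0, 0, 0, 0, 20, 0.04, 0, 0, 0, 0, 0, 20, 0.04, 0, 0, 0, 0, 0, 20]'

```text
clock: 6.55
eef_pos: [549.0, -24.5, 45.3]
eef_rot: [-0.483, 1.57, -0.709]
wrist_force: [-1.9, -3.5, 3.4]
finger_gap: 41.0
```

```bash
python3 st.py
```

```text
6.55 [549.  -24.5  45.3] head 1.345 q6 -1.456 [-1.9 -3.5  3.4] [-0.584  0.045  0.303] 41.0 eff [  1.64 -55.35 -28.29   0.91  -0.15  -0.36]
```

apply_moves --plan '[0.04, 0, 0, 0, 0, 0, 20, 0.04, 0, 0, 0, 0, 0, 20, 0.04, 0, 0, 0, 0, 0, 20, 0.04, 0, 0, 0, 0, 0, 20]'

```text
clock: 7.05
eef_pos: [549.1, -24.3, 45.3]
eef_rot: [0.326, 1.57, -0.06]
wrist_force: [-1.1, -2.2, 3.4]
finger_gap: 40.6
```

```bash
python3 st.py
```

```text
7.05 [549.1 -24.3  45.3] head 1.185 q6 -1.296 [-1.1 -2.2  3.4] [-0.348  0.     0.339] 40.6 eff [  0.8  -55.45 -28.18   0.65  -0.06  -0.33]
```

apply_moves --plan '[0.04, 0, 0, 0, 0, 0, 20, 0.04, 0, 0, 0, 0, 0, 20, 0.04, 0, 0, 0, 0, 0, 20, 0.04, 0, 0, 0, 0, 0, 20]'

```text
clock: 7.55
eef_pos: [549.2, -24.2, 45.3]
eef_rot: [0.839, 1.57, 0.293]
wrist_force: [-0.0, -1.5, 3.2]
finger_gap: 40.5
```

```bash
python3 st.py
```

```text
7.55 [549.2 -24.2  45.3] head 1.025 q6 -1.136 [-0.  -1.5  3.2] [-0.129 -0.119  0.333] 40.5 eff [ 4.000e-02 -5.561e+01 -2.800e+01  3.900e-01  9.000e-02 -3.300e-01]
```

apply_moves --plan '[0.04, 0, 0, 0, 0, 0, 20, 0.04, 0, 0, 0, 0, 0, 20]'

```text
clock: 7.8
eef_pos: [549.2, -24.1, 45.3]
eef_rot: [1.018, 1.57, 0.392]
wrist_force: [1.3, 0.1, 2.7]
finger_gap: 40.8
```

```bash
python3 st.py
```

```text
7.8 [549.2 -24.1  45.3] head 0.945 q6 -1.056 [1.3 0.1 2.7] [-0.068 -0.189  0.413] 40.8 eff [ -0.32 -55.72 -27.89   0.26   0.19  -0.32]
```

apply_moves --plan '[0.04, 0, 0, 0, 0, 0, 20, 0.04, 0, 0, 0, 0, 0, 20]'

```text
clock: 8.05
eef_pos: [549.3, -24.0, 45.2]
eef_rot: [1.121, 1.57, 0.415]
wrist_force: [0.8, 0.3, 2.5]
finger_gap: 40.8
```

```bash
python3 st.py
```

```text
8.05 [549.3 -24.   45.2] head 0.8651 q6 -0.976 [0.8 0.3 2.5] [ 0.023 -0.278  0.383] 40.8 eff [ -0.66 -55.84 -27.76   0.14   0.29  -0.32]
```

apply_moves --plan '[0.04, 0, 0, 0, 0, 0, 20, 0.04, 0, 0, 0, 0, 0, 20]'

```text
clock: 8.3
eef_pos: [549.3, -23.9, 45.3]
eef_rot: [1.213, 1.57, 0.427]
wrist_force: [2.0, 2.0, 2.5]
finger_gap: 40.7
```

```bash
python3 st.py
```

```text
8.3 [549.3 -23.9  45.3] head 0.7851 q6 -0.896 [2.  2.  2.5] [ 0.117 -0.347  0.321] 40.7 eff [-9.800e-01 -5.598e+01 -2.761e+01  3.000e-02  4.100e-01 -3.200e-01]
```

apply_moves --plan '[0.04, 0, 0, 0, 0, 0, 20, 0.03, 0, 0, 0, 0, 0, 20]'

```text
clock: 8.55
eef_pos: [549.4, -23.9, 45.3]
eef_rot: [1.287, 1.57, 0.432]
wrist_force: [3.3, 3.6, 1.6]
finger_gap: 40.7
```

```bash
python3 st.py
```

```text
8.55 [549.4 -23.9  45.3] head 0.7151 q6 -0.826 [3.3 3.6 1.6] [ 0.501 -0.658  0.34 ] 40.7 eff [-2.100e+00 -5.589e+01 -2.696e+01 -4.200e-01  7.600e-01 -4.000e-02]
```

apply_moves --plan '[0, 0, 0, 0, 0, 0, 20]'

```text
clock: 8.68
eef_pos: [549.4, -23.9, 45.3]
eef_rot: [1.386, 1.569, 0.53]
wrist_force: [4.3, 3.9, 1.2]
finger_gap: 40.5
```

```bash
python3 st.py; python3 st.py
```

```text
8.675 [549.4 -23.9  45.3] head 0.7157 q6 -0.827 [4.3 3.9 1.2] [ 0.657 -0.754 -0.21 ] 40.5 eff [ -2.11 -55.75 -26.63  -0.97   0.89   0.1 ]
8.675 [549.4 -23.9  45.3] head 0.7157 q6 -0.827 [4.3 3.9 1.2] [ 0.657 -0.754 -0.21 ] 40.5 eff [ -2.11 -55.75 -26.63  -0.97   0.89   0.1 ]
```

apply_moves --plan '[0.02, 0, 0, 0, 0, 0, 20]'

```text
clock: 8.8
eef_pos: [549.4, -23.9, 45.3]
eef_rot: [1.347, 1.569, 0.472]
wrist_force: [4.4, 4.8, 1.9]
finger_gap: 40.7
```

```bash
python3 st.py
python3 - <<'E'
from h import *
c=Cam('wrist','w4');s=Cam('side','s4');crop(s.im,197,150,277,215,8,'s4c')
E
```

```text
8.8 [549.4 -23.9  45.3] head 0.6964 q6 -0.807 [4.4 4.8 1.9] [ 0.691 -0.851  0.171] 40.7 eff [ -2.81 -55.83 -26.57  -0.8    0.97  -0.22]
```

View pics/s4c.png

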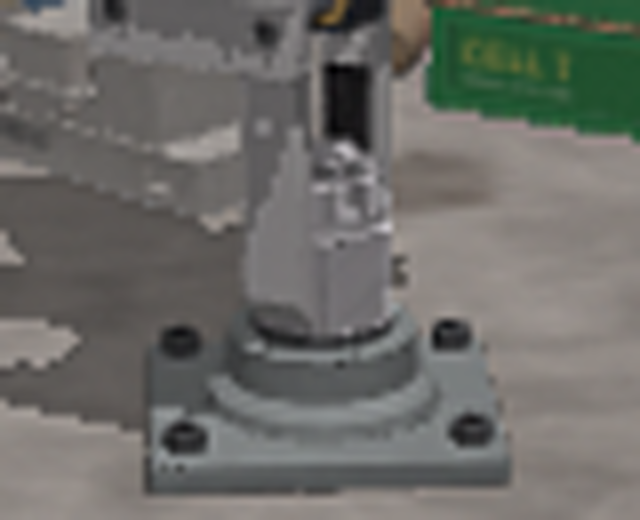

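View pics/w4.png

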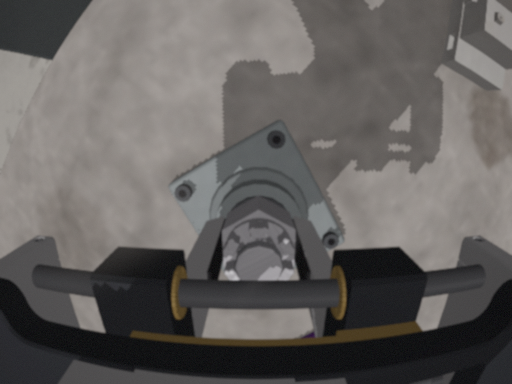

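apply_moves --plan '[0.04, 0, 0, 0, 0.0004, 0, 20, 0.04, 0, 0, 0, 0.0004, 0, 20]'

```text
clock: 9.15
eef_pos: [549.6, -23.8, 45.2]
eef_rot: [-2.188, 1.571, 3.139]
wrist_force: [-1.8, 0.9, 5.3]
finger_gap: 40.9
```

```bash
python3 st.py
```

```text
9.15 [549.6 -23.8  45.2] head 0.6155 q6 -0.725 [-1.8  0.9  5.3] [0.022 0.072 0.421] 40.9 eff [ -0.37 -54.61 -27.93   0.33  -0.25  -0.25]
```

apply_moves --plan '[0.04, 0, 0, 0, 0, 0, 20, 0.04, 0, 0, 0, 0, 0, 20]'

```text
clock: 9.4
eef_pos: [549.6, -23.8, 45.3]
eef_rot: [1.604, 1.57, 0.569]
wrist_force: [0.0, 0.7, 3.8]
finger_gap: 40.5
```

```bash
python3 st.py
```

```text
9.4 [549.6 -23.8  45.3] head 0.5354 q6 -0.645 [0.  0.7 3.8] [ 0.249 -0.262  0.37 ] 40.5 eff [ -1.13 -55.06 -27.51  -0.12   0.21  -0.35]
```

apply_moves --plan '[0.04, 0, 0, 0, 0, 0, 20, 0.04, 0, 0, 0, 0, 0, 20]'

```text
clock: 9.65
eef_pos: [549.7, -23.7, 45.3]
eef_rot: [1.55, 1.57, 0.435]
wrist_force: [0.9, 2.9, 4.0]
finger_gap: 40.8
```

```bash
python3 st.py
```

```text
9.65 [549.7 -23.7  45.3] head 0.4554 q6 -0.565 [0.9 2.9 4. ] [ 0.305 -0.391  0.338] 40.8 eff [ -1.39 -55.24 -27.31  -0.17   0.36  -0.31]
```

apply_moves --plan '[0.04, 0, 0, 0, 0, 0, 20, 0.04, 0, 0, 0, 0, 0, 20, 0.04, 0, 0, 0, 0, 0, 20]'

```text
clock: 10.02
eef_pos: [549.8, -23.7, 45.3]
eef_rot: [1.591, 1.57, 0.355]
wrist_force: [3.4, 2.2, 2.4]
finger_gap: 40.8
```

```bash
python3 st.py
```

```text
10.025 [549.8 -23.7  45.3] head 0.3354 q6 -0.445 [3.4 2.2 2.4] [ 0.362 -0.552  0.388] 40.8 eff [ -1.64 -55.53 -27.01  -0.27   0.61  -0.32]
```

apply_moves --plan '[0.04, 0, 0, 0, 0, 0, 20, 0.04, 0, 0, 0, 0, 0, 20, 0.04, 0, 0, 0, 0, 0, 20]'

```text
clock: 10.4
eef_pos: [550.0, -23.6, 45.3]
eef_rot: [1.581, 1.57, 0.226]
wrist_force: [4.9, 2.6, 2.2]
finger_gap: 40.7
```

```bash
python3 st.py
```

```text
10.4 [550.  -23.6  45.3] head 0.2156 q6 -0.326 [4.9 2.6 2.2] [ 0.424 -0.751  0.522] 40.7 eff [ -2.28 -56.02 -26.49  -0.33   0.98  -0.13]
```

apply_moves --plan '[0.04, 0, 0, 0, 0, 0, 20, 0.04, 0, 0, 0, 0, 0, 20, 0.04, 0, 0, 0, 0, 0, 20]'

```text
clock: 10.78
eef_pos: [550.2, -23.6, 45.3]
eef_rot: [1.648, 1.569, 0.173]
wrist_force: [6.7, 2.7, 0.6]
finger_gap: 40.9
```

```bash
python3 st.py
```

```text
10.775 [550.2 -23.6  45.3] head 0.0957 q6 -0.206 [6.7 2.7 0.6] [ 0.486 -0.911  0.548] 40.9 eff [ -2.28 -56.32 -26.18  -0.35   1.22  -0.12]
```

apply_moves --plan '[0.04, 0, 0, 0, 0.0004, 0, 20, 0.04, 0, 0, 0, 0.0004, 0, 20, 0.04, 0, 0, 0, 0, 0, 20, 0.04, 0, 0, 0, 0, 0, 20]'

```text
clock: 11.28
eef_pos: [550.4, -23.6, 45.3]
eef_rot: [2.302, 1.57, 0.667]
wrist_force: [1.5, 2.3, 4.9]
finger_gap: 40.8
```

```bash
python3 st.py
```

```text
11.275 [550.4 -23.6  45.3] head -0.0642 q6 -0.045 [1.5 2.3 4.9] [ 0.353 -0.245  0.546] 40.8 eff [ -1.8  -55.27 -27.48  -0.12   0.18  -0.12]
```

apply_moves --plan '[0.04, 0, 0, 0, 0, 0, 20, 0.04, 0, 0, 0, 0, 0, 20, 0.04, 0, 0, 0, 0, 0, 20, 0.04, 0, 0, 0, 0, 0, 20]'

```text
clock: 11.78
eef_pos: [550.6, -23.6, 45.3]
eef_rot: [2.008, 1.57, 0.213]
wrist_force: [3.0, 2.0, 2.6]
finger_gap: 40.9
```

```bash
python3 st.py;python3 - <<'E'
from h import *
s=Cam('side','s5');crop(s.im,197,150,277,215,8,'s5c')
E
```

```text
11.775 [550.6 -23.6  45.3] head -0.2242 q6 0.115 [3.  2.  2.6] [ 0.362 -0.475  0.529] 40.9 eff [ -1.67 -55.71 -27.02  -0.1    0.55  -0.11]
```

View pics/s5c.png

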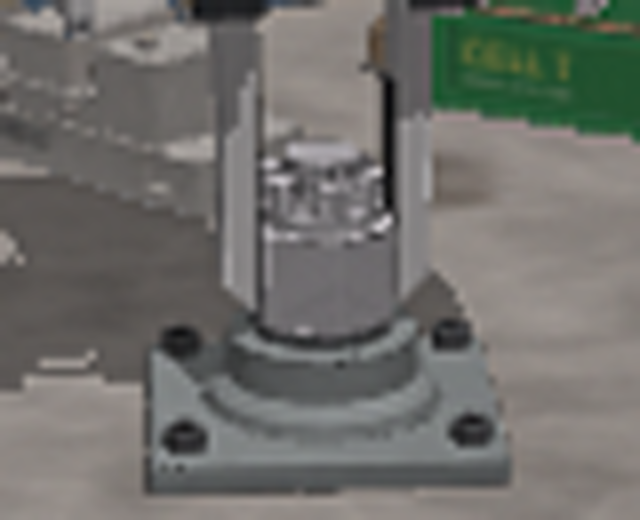

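apply_moves --plan '[0.04, 0, 0, 0, 0, 0, 20, 0.04, 0, 0, 0, 0, 0, 20, 0.03, 0, 0, 0, 0, 0, 20, 0.026, 0, 0, 0, 0, 0, 20, 0, 0, 0, 0, 0, 0, 20]'

```text
clock: 12.45
eef_pos: [550.8, -23.7, 45.3]
eef_rot: [2.142, 1.57, 0.211]
wrist_force: [5.3, 3.0, 2.8]
finger_gap: 40.5
```

```bash
python3 st.py;python3 - <<'E'
from h import *
s=Cam('side','s6');crop(s.im,197,150,277,215,8,'s6c')
c=Cam('wrist','w6');p=c.proj([549,-25,90]).astype(int);crop(c.im,p[0]-80,p[1]-60,p[0]+80,p[1]+60,5,'w6c')
E
```

```text
12.45 [550.8 -23.7  45.3] head -0.3603 q6 0.25 [5.3 3.  2.8] [ 0.406 -0.855  0.095] 40.5 eff [ -1.55 -55.65 -26.05  -0.5    1.04   0.35]
```

View pics/w6c.png

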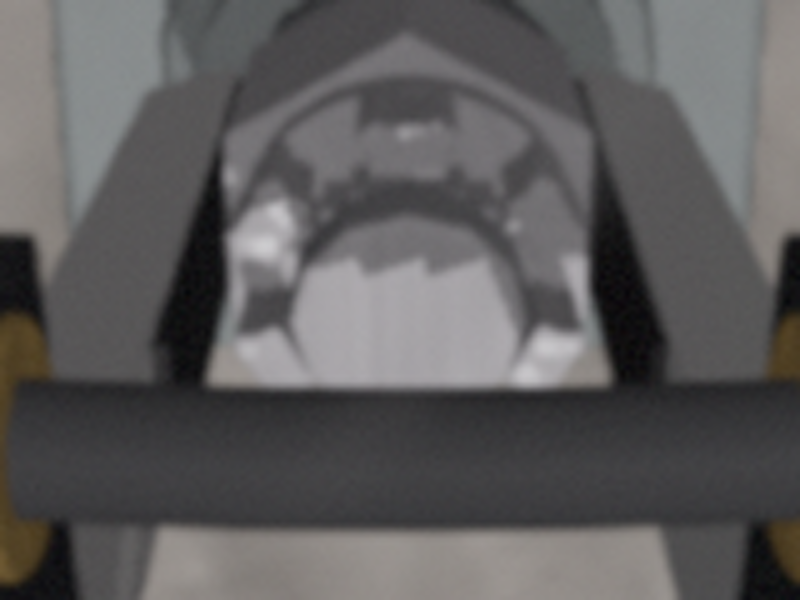

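View pics/s6c.png

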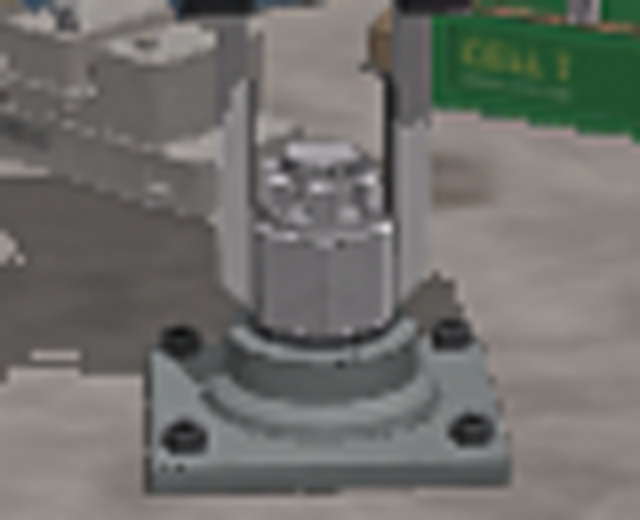

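apply_moves --plan '[0, 0, 0, 0, 0.0004, 0, 20, 0, 0, 0, 0, 0, 0, 60, 0, 0, 0, 0, 0, 0, 90, 0, 0, 0, -0.05, 0, 0, 100, 0, 0, 0, -0.05, 0, 0, 100]'

```text
clock: 13.18
eef_pos: [550.1, -24.1, 145.7]
eef_rot: [-1.242, 1.569, 3.11]
wrist_force: [-0.3, -0.9, 0.2]
finger_gap: 77.1
```

apply_moves --plan '[0, 0, 0, -0.05, 0, 0, 100, 0, 0, 0, -0.025, -0.01, 0, 100, 0, 0, 0, 0, 0, 0, 100]'

```text
clock: 13.55
eef_pos: [541.6, -20.5, 221.4]
eef_rot: [1.775, 1.568, -0.156]
wrist_force: [0.9, 0.6, -1.0]
finger_gap: 93.9
```

```bash
python3 st.py;python3 - <<'E'
from h import *
c=Cam('wrist','w7');p=c.proj([549,-25,90]).astype(int);print(p);crop(c.im,p[0]-100,p[1]-75,p[0]+100,p[1]+75,4,'w7c')
c=Cam('scene','sc7');p=c.proj([549,-25,70]).astype(int);crop(c.im,p[0]-40,p[1]-30,p[0]+40,p[1]+30,8,'sc7c')
c=Cam('side','s7');p=c.proj([549,-25,70]).astype(int);crop(c.im,p[0]-40,p[1]-30,p[0]+40,p[1]+30,8,'s7c')
E
```

```text
13.55 [541.6 -20.5 221.4] head -0.36 q6 0.255 [ 0.9  0.6 -1. ] [-0.063 -0.034  0.035] 93.9 eff [ 2.200e-01 -5.478e+01 -3.739e+01  9.000e-02  5.800e-01  5.000e-02]
[266 186]
```

View pics/w7c.png

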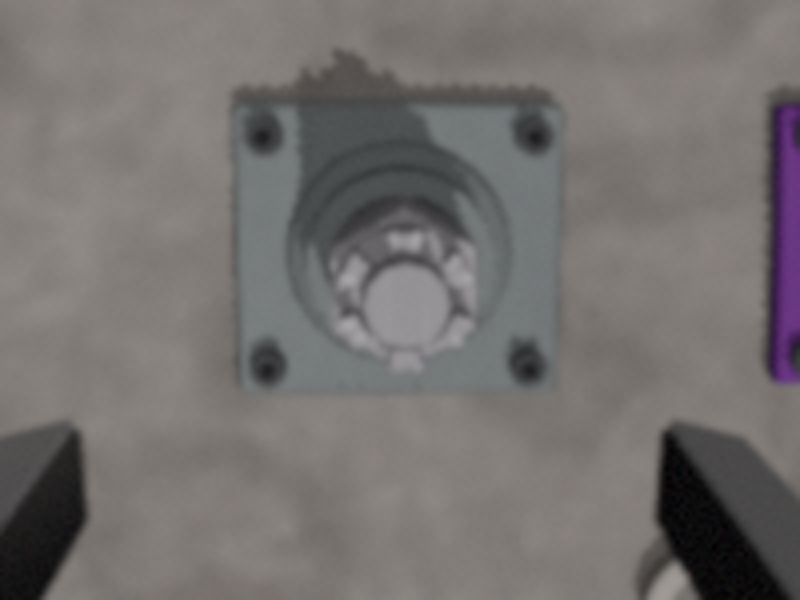

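View pics/sc7c.png

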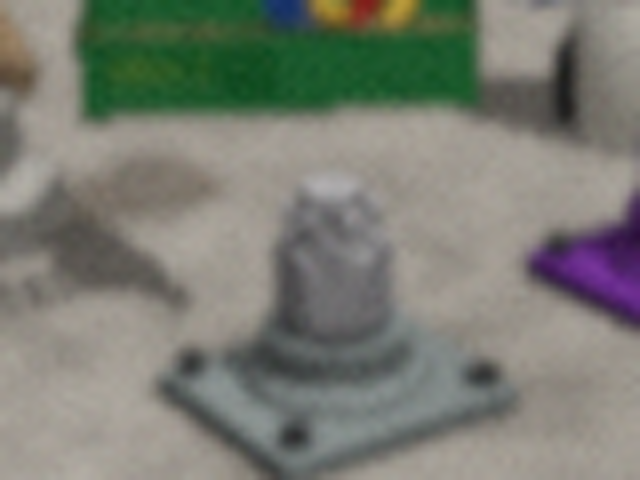

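View pics/s7c.png

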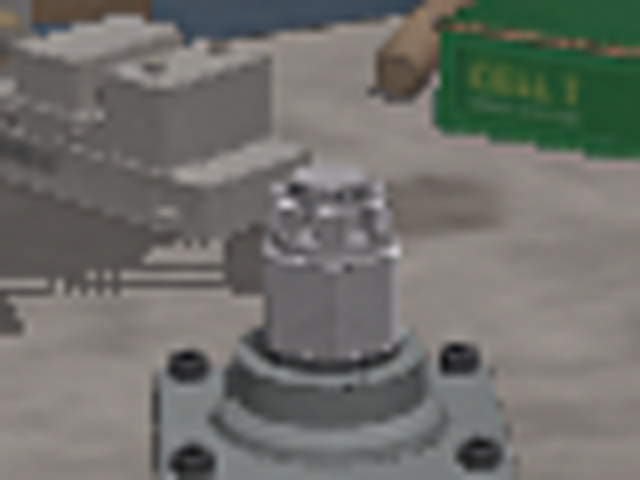

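Run:
```python
from h import *
c=Cam('wrist')
b=c.im.astype(int); m=((b[:,:,0]-b[:,:,2]>0)&(b[:,:,0]>b[:,:,1]-3)).astype(np.uint8)*255
m[:110]=0;m[215:]=0;m[:,:215]=0;m[:,320:]=0
m=cv2.morphologyEx(m,cv2.MORPH_OPEN,np.ones((3,3)));m=cv2.morphologyEx(m,cv2.MORPH_CLOSE,np.ones((5,5)))
cs,_=cv2.findContours(m,cv2.RETR_EXTERNAL,cv2.CHAIN_APPROX_NONE);q=max(cs,key=cv2.contourArea)
w=np.array([c.at(p[0],12)[:2] for p in q],np.float32);rect=cv2.minAreaRect(w);print(rect)
t=np.radians(-20.5);ex=np.array([np.cos(t),np.sin(t)]);ey=np.array([-ex[1],ex[0]]);ctr=np.array(rect[0]);L=(w-ctr)@np.c_[ex,ey]
for nm,a,sg in [('x+',0,1),('x-',0,-1),('y+',1,1),('y-',1,-1)]:
    sel=(np.abs(L[:,1-a])<35)&(L[:,a]*sg>40)
    v=cv2.fitLine(w[sel],cv2.DIST_HUBER,0,.01,.01).ravel();print(nm,np.degrees(np.arctan2(v[1],v[0]))%90,L[sel,a].mean())
ax=c.at((166+404/4-.375,111+306/4-.375),94);print('stud',ax)
# crown merlons
for p in [(406,240),(459,267),(456,333),(405,363),(353,332),(352,272)]:
    d=c.at((166+p[0]/4-.375,111+p[1]/4-.375),88)[:2]-ax[:2];print(np.linalg.norm(d).round(1),(np.degrees(np.arctan2(d[1],d[0]))%60).round(1))
w1=c; w1.T=np.load('w1T.npy')
for p,z in [((357,140),0),((357,97),5),((357,108),5)]: print(c.at(p,z).round(1))
s=Cam('side');a=s.at((278,252),5);e=s.at((294,247),5);print(a,e,np.arctan2(*(e-a)[1::-1]))
im=cv2.imread('pics/w1.png');crop(im,320,80,400,140,10,'w1c')
```

```text
((549.5389404296875, -24.278907775878906), (97.36853790283203, 107.7325439453125), 69.37474822998047)
x+ 69.51641 53.250630760724064
x- 68.75349 -53.16343459213734
y+ 69.58069 48.367843774474615
y- 69.370995 -48.57965635595289
stud [547.67696912 -24.29725209  94.        ]
16.5 7.4
17.4 11.6
16.7 7.6
17.2 11.2
16.0 11.7
15.8 9.5
[ 495.4 -309.9    0. ]
[ 557.8 -286.9    5. ]
[ 541.7 -292.2    5. ]
[ 520.52178915 -296.33683105    5.        ] [ 560.11142882 -291.9709334     5.        ] 0.10983497772808903
```

View pics/w1c.png

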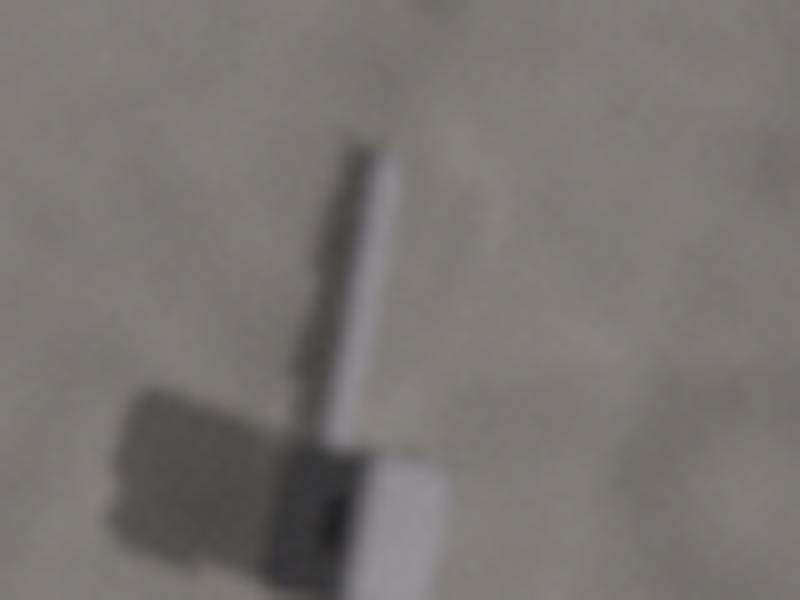

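Run:
```python
from h import *
plan([500,-300,200],-1.37,n=8)
```

```text
rows 8
0.1262, 0.0002, 0.0002, 0.0023, 0.0075, 0.0345, 100,
0.1262, 0.0002, 0.0002, 0.0023, 0.0118, 0.0333, 100,
0.1262, 0.0002, 0.0002, 0.0023, 0.0159, 0.0315, 100,
0.1262, 0.0002, 0.0002, 0.0023, 0.0197, 0.0293, 100,
0.1262, 0.0002, 0.0002, 0.0023, 0.0233, 0.0266, 100,
0.1262, 0.0002, 0.0002, 0.0023, 0.0264, 0.0234, 100,
0.1262, 0.0002, 0.0002, 0.0023, 0.0292, 0.0199, 100,
0.1262, 0.0002, 0.0002, 0.0023, 0.0314, 0.0161, 100,
```

apply_moves --plan '[0.126, 0, 0, 0.0023, 0.0075, 0.0345, 100, 0.126, 0, 0, 0.0023, 0.0118, 0.0333, 100, 0.126, 0, 0, 0.0023, 0.0159, 0.0315, 100, 0.126, 0, 0, 0.0023, 0.0197, 0.0293, 100, 0.126, 0, 0, 0.0023, 0.0233, 0.0266, 100]'

```text
clock: 14.42
eef_pos: [515.4, -196.3, 207.4]
eef_rot: [-0.99, 1.569, 2.728]
wrist_force: [0.5, -0.5, 0.1]
finger_gap: 94.0
```

apply_moves --plan '[0.126, 0, 0, 0.0023, 0.0264, 0.0234, 100, 0.126, 0, 0, 0.0023, 0.0292, 0.0199, 100, 0.126, 0, 0, 0.0023, 0.0314, 0.0161, 100, 0, 0, 0, 0, 0, 0, 100]'

```text
clock: 14.92
eef_pos: [499.7, -301.6, 200.1]
eef_rot: [-0.727, 1.569, 2.614]
wrist_force: [0.4, 0.1, -0.3]
finger_gap: 94.2
```

```bash
python3 st.py;python3 - <<'E'
from h import *
c=Cam('wrist','w8');p=c.proj([510,-300,10]).astype(int);print(p);np.save('w8T.npy',c.T);crop(c.im,p[0]-80,p[1]-60,p[0]+80,p[1]+60,5,'w8c')
c=Cam('side','s8');crop(c.im,255,225,305,265,14,'s8c')
E
```

```text
14.925 [ 499.7 -301.6  200.1] head -1.3714 q6 0.766 [ 0.4  0.1 -0.3] [ 0.052 -0.011  0.04 ] 94.2 eff [ -2.37 -57.52 -36.55  -0.1   -0.07   0.67]
[258 166]
```

View pics/w8c.png

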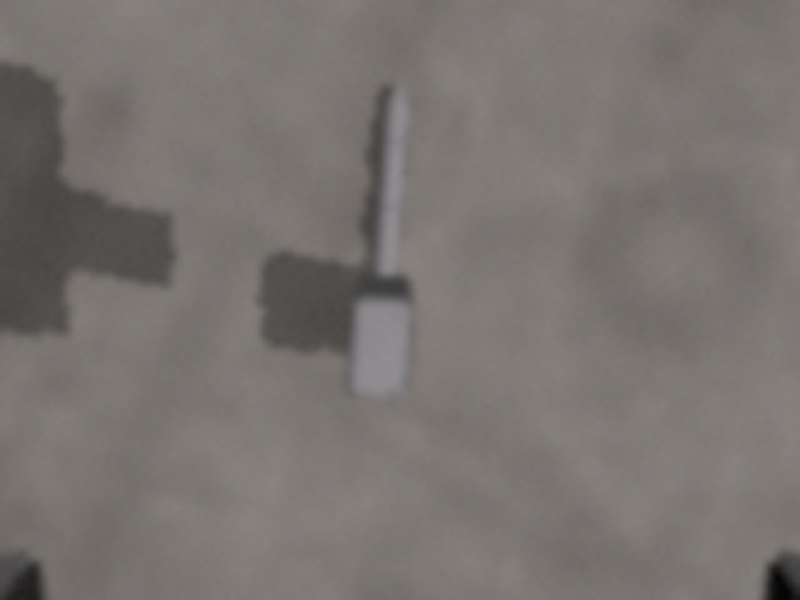

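View pics/s8c.png

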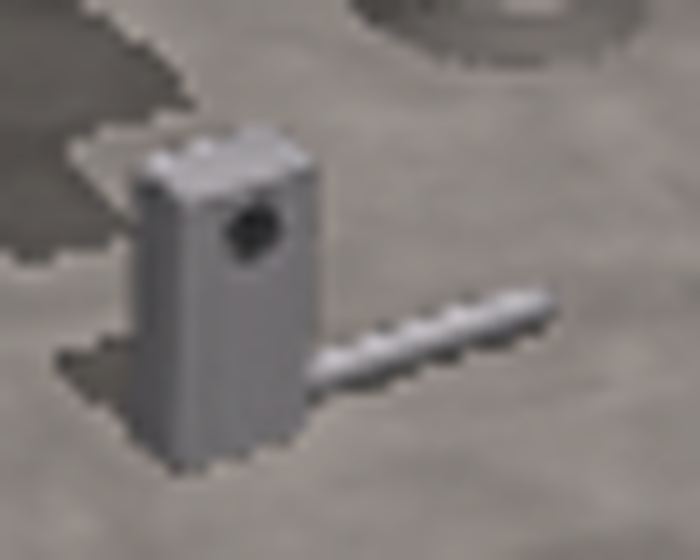

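Run:
```python
from h import *
c=Cam('wrist')
P=lambda u,v,z:c.at((178+u/5-.4,106+v/5-.4),z)[:2]
k=np.array([P(*p,45) for p in [(356,297),(411,297),(404,394),(352,392)]]);print(k.round(1),k.mean(0))
for i in range(4):
    d=k[(i+1)%4]-k[i];print(np.linalg.norm(d).round(1),np.arctan2(d[1],d[0]).round(3))
a=P(386,274,6);e=P(397,87,6);print(a,e,np.linalg.norm(e-a),np.arctan2(*(e-a)[::-1]))
```

```text
[[ 515.  -285.6]
 [ 517.5 -297.9]
 [ 495.  -300.9]
 [ 493.1 -289.1]] [ 505.15625432 -293.39432512]
12.5 -1.367
22.7 -3.008
12.0 1.736
22.2 0.156
[ 516.18980089 -291.84309721] [ 563.14419481 -284.99736857] 47.45080725437554 0.1447752294198922
```

Run:
```python
from h import *
plan([505.3,-293.4,6],-1.426,n=5)
```

```text
rows 5
0.0120, 0.0001, 0.0002, 0.0390, -0.0009, -0.0012, 100,
0.0120, 0.0001, 0.0002, 0.0390, -0.0009, -0.0012, 100,
0.0120, 0.0001, 0.0002, 0.0390, -0.0010, -0.0011, 100,
0.0120, 0.0001, 0.0002, 0.0390, -0.0010, -0.0011, 100,
0.0120, 0.0001, 0.0002, 0.0390, -0.0010, -0.0011, 100,
```

apply_moves --plan '[0.018, 0, 0, 0.039, -0.001, -0.0012, 60, 0.018, 0, 0, 0.039, -0.001, -0.0012, 50, 0.018, 0, 0, 0.039, -0.001, -0.0012, 50, 0, 0, 0, 0.02, -0.001, -0.0012, 50, 0, 0, 0, 0, 0, 0, 50]'

```text
clock: 15.7
eef_pos: [504.3, -293.8, 63.5]
eef_rot: [-0.77, 1.568, 2.523]
wrist_force: [-0.2, 1.1, 0.3]
finger_gap: 48.4
```

```bash
python3 st.py;python3 - <<'E'
from h import *
plan([505.3,-293.4,6],-1.426,n=2)
c=Cam('wrist','w9')
E
```

```text
15.7 [ 504.3 -293.8   63.5] head -1.4199 q6 0.83 [-0.2  1.1  0.3] [-0.024 -0.037  0.032] 48.4 eff [ 2.000e-02 -5.890e+01 -2.947e+01  6.000e-02 -4.800e-01  3.000e-02]
rows 2
0.0031, 0.0010, 0.0009, 0.0287, -0.0001, -0.0006, 100,
0.0031, 0.0010, 0.0009, 0.0287, -0.0001, -0.0005, 100,
```

View pics/w9.png

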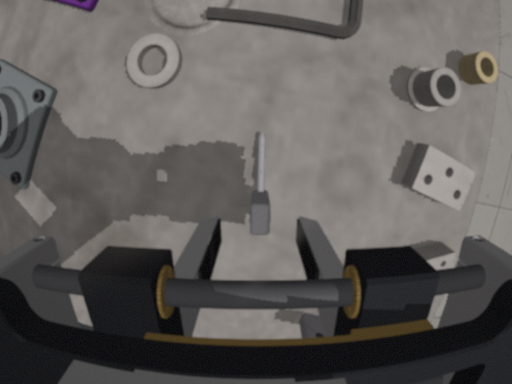

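apply_moves --plan '[0.003, 0.001, 0.001, 0.029, 0, -0.0006, 50, 0.003, 0.001, 0.001, 0.028, 0, -0.0006, 50, 0, 0, 0, 0, 0, 0, 25]' --force 25

```text
clock: 16.12
eef_pos: [505.6, -294.5, 7.4]
eef_rot: [2.313, 1.569, -0.685]
wrist_force: [0.9, -0.3, 1.5]
finger_gap: 40.3
```

apply_moves --plan '[0, 0, 0, 0, 0, 0, 10, 0, 0, 0, 0, 0, 0, 5, 0, 0, 0, 0, 0, 0, 5, 0, 0, 0, 0, 0, 0, 5]' --force 25

```text
clock: 16.62
eef_pos: [506.3, -295.3, 8.8]
eef_rot: [2.393, 1.566, -0.606]
wrist_force: [-1.1, 1.1, 7.4]
finger_gap: 13.7
```

```bash
python3 st.py;python3 - <<'E'
from h import *
c=Cam('wrist','w10');crop(c.im,178,90,338,210,5,'w10c')
E
```

```text
16.625 [ 506.3 -295.3    8.8] head -1.428 q6 0.838 [-1.1  1.1  7.4] [ 0.279  0.292 -0.019] 13.7 eff [-2.500e-01 -5.915e+01 -2.707e+01 -3.000e-02 -5.300e-01  0.000e+00]
```

View pics/w10c.png

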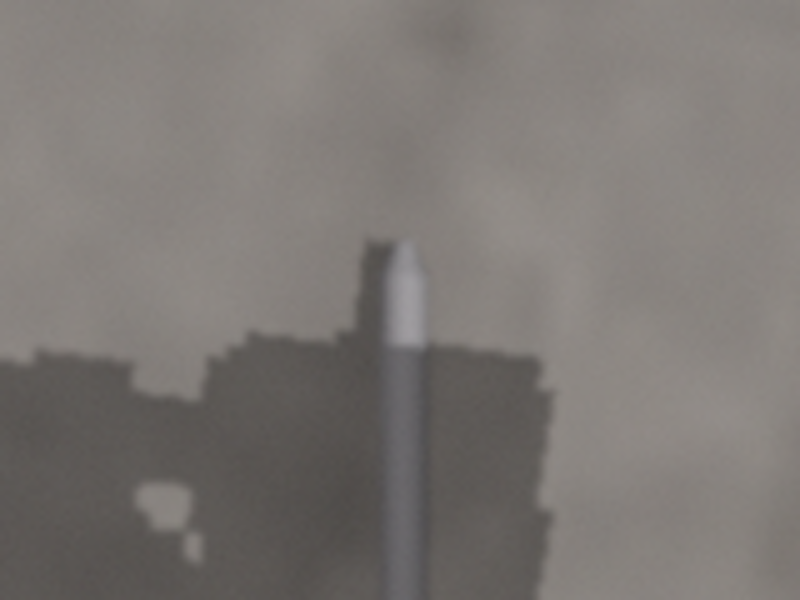

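apply_moves --plan '[0, 0, 0, -0.005, 0, 0, 5, 0, 0, 0, -0.035, 0, 0, 5, 0, 0, 0, -0.05, 0, 0, 5, 0, 0, 0, -0.05, 0, 0, 5, 0, 0, 0, 0, 0, 0, 5]'

```text
clock: 17.3
eef_pos: [506.8, -295.6, 151.9]
eef_rot: [2.393, 1.561, -0.606]
wrist_force: [-0.8, -0.1, -0.5]
finger_gap: 13.6
```

```bash
python3 st.py;python3 - <<'E'
from h import *
plan([461.5,8.6,140],-1.931,n=8,grip=5)
c=Cam('wrist','w11');crop(c.im,178,90,338,210,5,'w11c')
E
```

```text
17.3 [ 506.8 -295.6  151.9] head -1.4279 q6 0.837 [-0.8 -0.1 -0.5] [-0.007 -0.002  0.025] 13.6 eff [ 5.000e-02 -6.252e+01 -3.685e+01  6.000e-02  7.900e-01  0.000e+00]
rows 8
0.0629, -0.0011, -0.0006, 0.0012, -0.0385, 0.0002, 5,
0.0629, -0.0011, -0.0006, 0.0013, -0.0384, 0.0026, 5,
0.0629, -0.0011, -0.0006, 0.0013, -0.0381, 0.0050, 5,
0.0629, -0.0011, -0.0006, 0.0013, -0.0377, 0.0074, 5,
0.0629, -0.0011, -0.0006, 0.0013, -0.0372, 0.0098, 5,
0.0629, -0.0011, -0.0006, 0.0014, -0.0365, 0.0121, 5,
0.0629, -0.0011, -0.0006, 0.0014, -0.0357, 0.0143, 5,
0.0629, -0.0011, -0.0006, 0.0014, -0.0347, 0.0166, 5,
```

View pics/w11c.png

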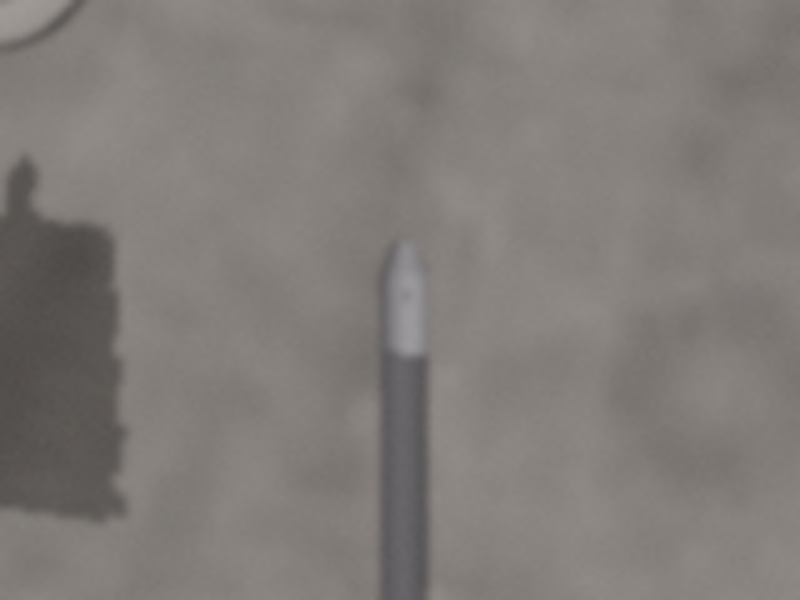

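Run:
```python
from h import *
c=Cam('wrist');Ti=np.linalg.inv(tool())
def tc(p,xt):
    o,v=c.ray(p);o=(Ti@np.r_[o,1])[:3];v=Ti[:3,:3]@v;return o+v*(xt-o[0])/v[0]
for p in [(404,242),(404,400),(405,560)]:
    for xt in [2,3.8,6]: print(p,xt,tc((178+p[0]/5-.4,90+p[1]/5-.4),xt).round(2))
```

```text
(404, 242) 2 [  2.     0.88 -57.86]
(404, 242) 3.8 [  3.8    0.88 -57.75]
(404, 242) 6 [  6.     0.89 -57.62]
(404, 400) 2 [  2.     0.89 -38.12]
(404, 400) 3.8 [  3.8    0.89 -37.83]
(404, 400) 6 [  6.     0.9  -37.46]
(405, 560) 2 [  2.     1.02 -17.41]
(405, 560) 3.8 [  3.8    1.03 -16.91]
(405, 560) 6 [  6.     1.04 -16.3 ]
```

apply_moves --plan '[0.063, -0.001, -0.0006, 0.0012, -0.0385, 0.0002, 5, 0.063, -0.001, -0.0006, 0.0013, -0.0384, 0.0026, 5, 0.063, -0.001, -0.0006, 0.0013, -0.0381, 0.005, 5, 0.063, -0.001, -0.0006, 0.0013, -0.0377, 0.0074, 5, 0.063, -0.001, -0.0006, 0.0013, -0.0372, 0.0098, 5]'

```text
clock: 18.02
eef_pos: [476.1, -103.2, 139.5]
eef_rot: [-0.211, 1.565, 2.756]
wrist_force: [0.7, -0.5, -0.7]
finger_gap: 13.8
```

apply_moves --plan '[0.063, -0.001, -0.0006, 0.0014, -0.0365, 0.0121, 5, 0.063, -0.001, -0.0006, 0.0014, -0.0357, 0.0143, 5, 0.063, -0.001, -0.0006, 0.0014, -0.0347, 0.0166, 5, 0, 0, 0, 0, 0, 0, 5]'

```text
clock: 18.52
eef_pos: [459.1, 11.3, 135.8]
eef_rot: [-0.128, 1.562, 2.654]
wrist_force: [0.3, -0.7, -1.2]
finger_gap: 14.1
```

```bash
python3 st.py;python3 - <<'E'
from h import *
print(tool()[:3,:3].round(4))
plan([461.5,8.6,95],-1.931,n=3,grip=5)
E
```

```text
18.525 [459.1  11.3 135.8] head -1.9298 q6 1.871 [ 0.3 -0.7 -1.2] [ 0.044 -0.017  0.039] 14.1 eff [ 2.310e+00 -4.397e+01 -3.202e+01  1.900e-01 -4.000e-02  1.310e+00]
[[-0.0079 -0.3514 -0.9362]
 [ 0.0042 -0.9362  0.3514]
 [-1.     -0.0011  0.0089]]
rows 3
0.0004, 0.0030, 0.0004, 0.0136, 0.0006, -0.0012, 5,
0.0004, 0.0030, 0.0004, 0.0136, 0.0006, -0.0011, 5,
0.0004, 0.0030, 0.0004, 0.0136, 0.0006, -0.0011, 5,
```

apply_moves --plan '[0, 0.002, 0, 0.016, 0, -0.001, 5, 0, 0.002, 0, 0.016, 0.001, -0.001, 5, 0, 0, 0, 0.016, 0.001, -0.001, 5, 0, 0, 0, 0, 0, 0, 5]'

```text
clock: 19.02
eef_pos: [461.4, 6.3, 87.8]
eef_rot: [-0.182, 1.566, 2.598]
wrist_force: [-0.3, -0.2, -1.5]
finger_gap: 13.8
```

```bash
python3 st.py;python3 - <<'E'
from h import *
print(tool()[:3,:3].round(4))
c=Cam('wrist','w12');p=c.proj([530,-16,85]).astype(int);print(p);crop(c.im,178,90,338,210,5,'w12c')
c=Cam('side','s12');crop(c.im,195,145,275,205,10,'s12c')
c=Cam('scene','sc12');crop(c.im,195,155,275,215,10,'sc12c')
E
```

```text
19.025 [461.4   6.3  87.8] head -1.9323 q6 1.864 [-0.3 -0.2 -1.5] [ 0.034  0.089 -0.023] 13.8 eff [-1.400e-01 -4.383e+01 -2.918e+01 -1.000e-02 -4.800e-01 -5.000e-02]
[[-4.400e-03 -3.537e-01 -9.354e-01]
 [ 2.700e-03 -9.354e-01  3.536e-01]
 [-1.000e+00 -9.000e-04  5.000e-03]]
[251 114]
```

View pics/w12c.png

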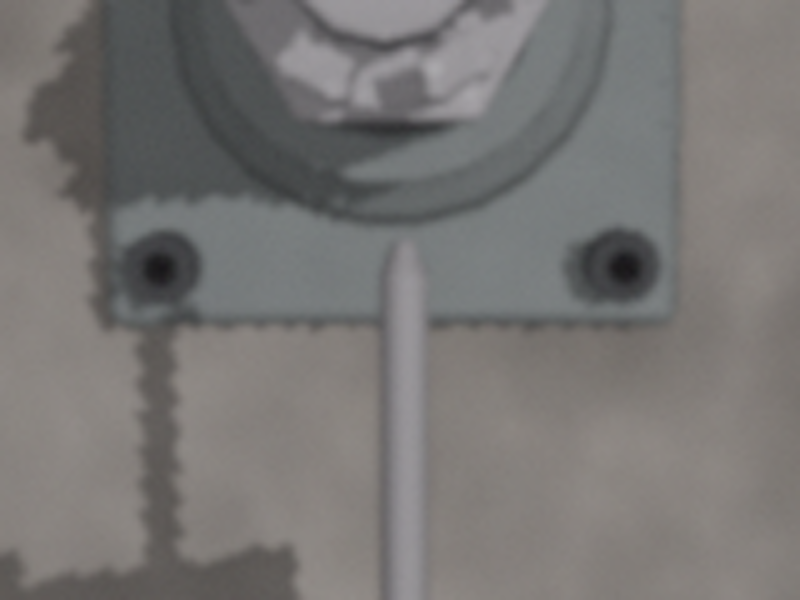

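View pics/s12c.png

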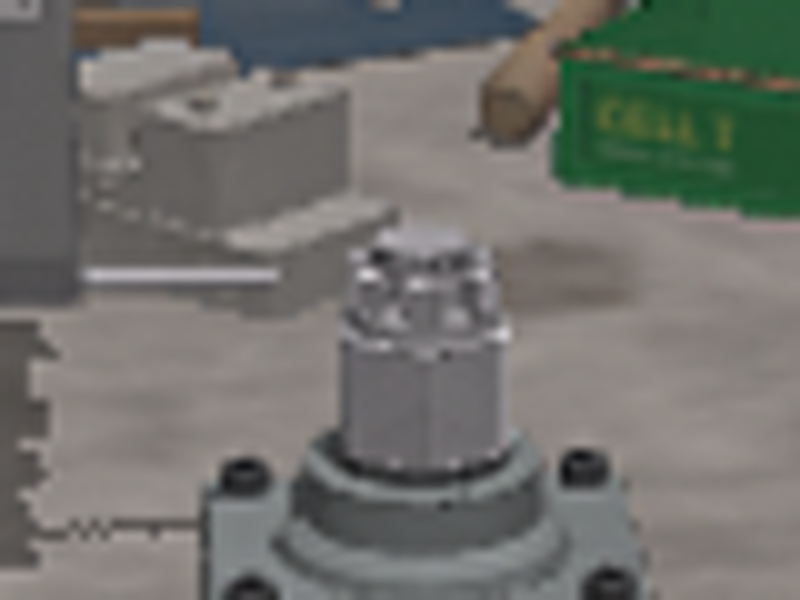

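View pics/sc12c.png

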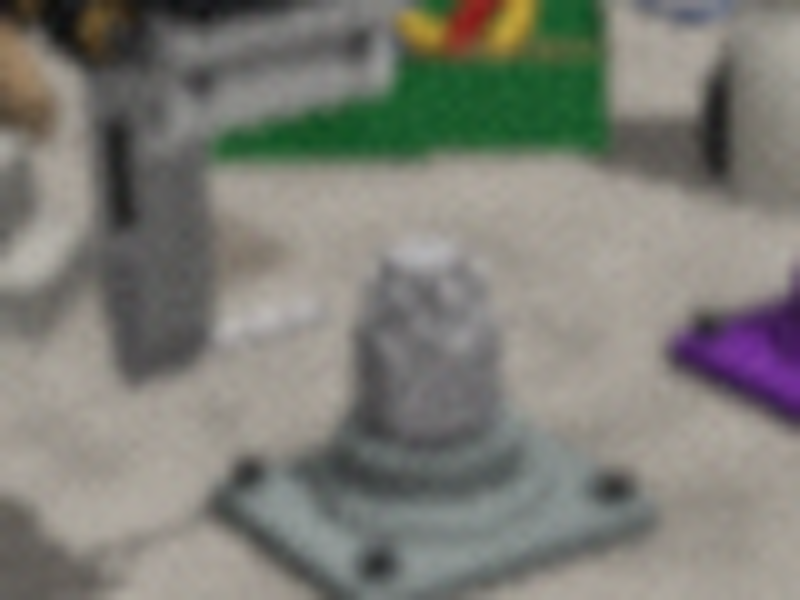

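Run:
```python
from h import *
c=Cam('wrist');Tt=tool();Ti=np.linalg.inv(Tt)
def yt(u,v,z):
    return (Ti@np.r_[c.at((178+u/5-.4,90+v/5-.4),z),1])[1:3].round(2)
print('pin',yt(404,250,84),yt(404,450,84),yt(404,580,84))
print('bolts',(yt(160,267,16)+yt(624,266,16))/2,'edges',(yt(107,300,12)+yt(674,300,12))/2)
print('hub',yt(392,221,36),'hexface',(yt(295,120,40)+yt(488,120,40))/2,'hex top',(yt(230,0,72)+yt(550,0,72))/2,'stud',yt(389,46,94))
s=Cam('side')
T=Tt
# plane through pin axis: point TCP, normal tool y
def zat(p,pt,n):
    o,v=s.ray(p);return o+v*((pt-o)@n/(v@n))
n=T[:3,1]
for p in [(90,275),(180,275),(270,275)]: print(zat((195+p[0]/10-.45,145+p[1]/10-.45),T[:3,3],n).round(1))
# stud top centre at z 94 -> vs plane through stud axis
ax=np.array([550.4,-24.8,0])
for nm,p in [('studtop',(428,240)),('crown shoulder z72 left',(345,325))]: print(nm,zat((195+p[0]/10-.45,145+p[1]/10-.45),ax,n).round(1))
print(s.proj([550.4,-24.8,94]),(195+42.8-.45,145+24-.45))
```

```text
pin [  1.01 -56.48] [  1.02 -31.12] [  1.02 -13.93]
bolts [ -1.075 -49.475] edges [ -1.41  -43.445]
hub [ -0.85 -57.84] hexface [ -0.89 -73.66] hex top [ -0.845 -89.115] stud [ -0.73 -81.16]
[472.8   2.8  85.5]
[493.4  -5.   85. ]
[514.  -12.8  84.6]
studtop [551.  -25.2  92.5]
crown shoulder z72 left [531.7 -17.9  70.6]
[237.0538787  167.93585724] (237.35000000000002, 168.55)
```

apply_moves --plan '[0, 0, 0, 0.003, -0.002, 0, 5, 0, 0, 0, 0, 0, -0.012, 5, 0, 0, 0, 0, 0, 0, 5]'

```text
clock: 19.65
eef_pos: [474.9, 4.1, 86.2]
eef_rot: [-0.83, 1.568, 1.95]
wrist_force: [-0.1, 0.0, -2.0]
finger_gap: 14.0
```

```bash
python3 st.py;python3 - <<'E'
from h import *
T=tool();print(T[:3,2].round(4),T[:3,3]@[.352,.936,0])
c=Cam('wrist','w13');crop(c.im,178,60,338,180,5,'w13c')
c=Cam('side','s13');crop(c.im,205,155,265,200,13,'s13c')
E
```

```text
19.65 [474.9   4.1  86.2] head -1.9322 q6 1.861 [-0.1  0.  -2. ] [ 0.038 -0.029 -0.02 ] 14.0 eff [-1.200e-01 -4.661e+01 -3.099e+01 -1.000e-02 -8.000e-02 -8.000e-02]
[-0.9354  0.3536  0.0018] 171.029775509648
```

View pics/w13c.png

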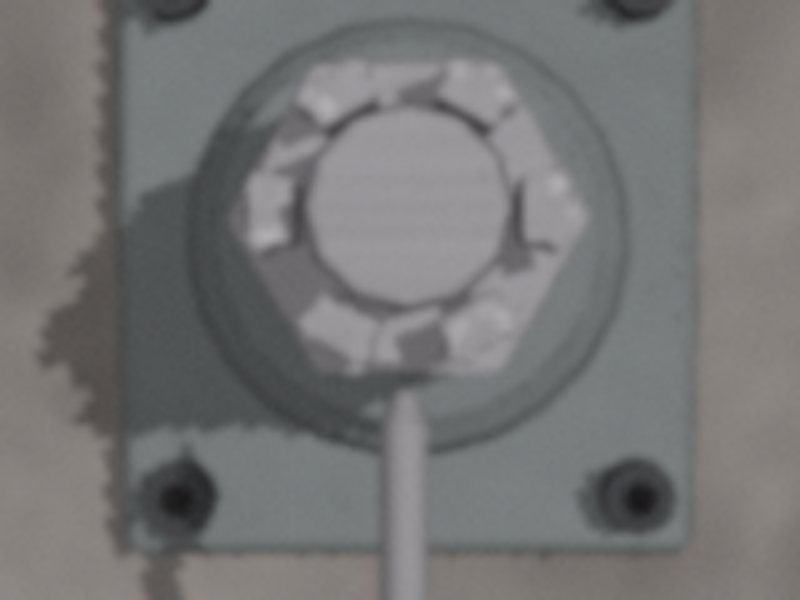

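View pics/s13c.png

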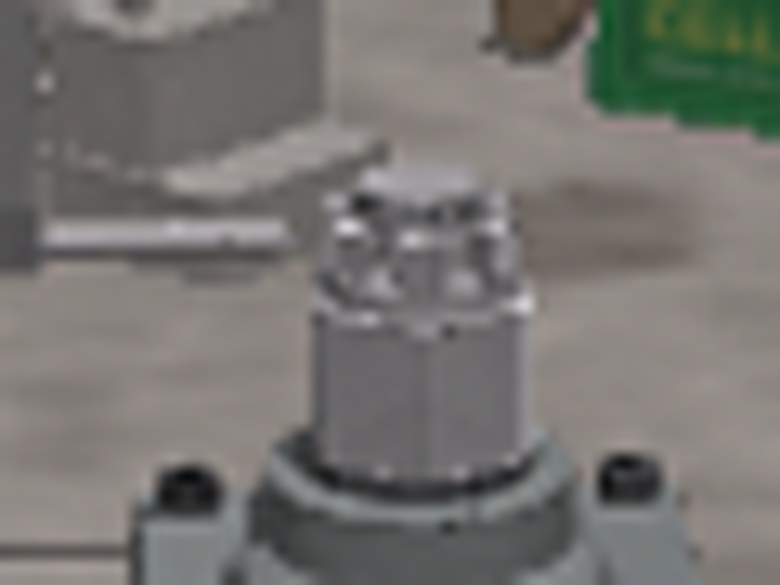

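Run:
```python
from h import *
c=Cam('wrist');Tt=tool();Ti=np.linalg.inv(Tt)
def yt(u,v,z): return (Ti@np.r_[c.at((178+u/5-.4,60+v/5-.4),z),1])[1:3].round(2)
print('pin',yt(404,420,82.5),yt(404,560,82.5))
print('bolts',(yt(177,497,16)+yt(637,497,16))/2,'plate',(yt(118,300,12)+yt(691,300,12))/2,'hub',(yt(190,235,36)+yt(628,235,36))/2)
print('hexbot',(yt(308,374,72)+yt(504,374,72))/2,'hextop corners',(yt(232,215,72)+yt(590,215,72))/2,'stud',(yt(307,205,94)+yt(508,205,94))/2)
s=Cam('side');print('studtop proj',s.proj([550.4,-24.8,94]),'seen',(205+425/13-.46,155+182/13-.46))
pt=Tt[:3,3]-Tt[:3,2]*50; 
for z in (80,81,82,83,84,85): print(z,s.proj([pt[0],pt[1],z]).round(2))
im=s.im;x=int(round(s.proj([pt[0],pt[1],82])[0]))
print(x,[(r,im[r,x-6:x+4].mean(0).round().astype(int).tolist()) for r in range(168,180)])
```

```text
pin [  0.9  -54.32] [  0.91 -36.81]
bolts [  1.425 -36.185] plate [  0.98 -69.96] hub [  1.67 -79.67]
hexbot [  1.155 -59.545] hextop corners [  1.8  -80.46] stud [  1.285 -80.13 ]
studtop proj [237.0538787  167.93585724] seen (237.23230769230767, 168.54)
80 [224.24 173.5 ]
81 [224.23 173.12]
82 [224.23 172.74]
83 [224.22 172.35]
84 [224.21 171.97]
85 [224.21 171.59]
224 [(168, [145, 149, 154]), (169, [129, 132, 136]), (170, [94, 97, 100]), (171, [103, 104, 108]), (172, [162, 161, 165]), (173, [140, 136, 139]), (174, [81, 82, 85]), (175, [102, 105, 109]), (176, [111, 114, 118]), (177, [127, 132, 139]), (178, [126, 131, 137]), (179, [130, 134, 141])]
```

apply_moves --plan '[0, 0, 0, 0.0015, 0.0005, 0, 5, 0, 0, 0, 0, 0, 0, 5]'

```text
clock: 20.1
eef_pos: [473.8, 3.9, 84.6]
eef_rot: [-0.654, 1.568, 2.126]
wrist_force: [0.2, 1.3, -0.8]
finger_gap: 13.8
```

```bash
python3 st.py;python3 - <<'E'
from h import *
T=tool();print(T[:3,2].round(4),T[:3,3]@[.352,.936,0])
E
```

```text
20.1 [473.8   3.9  84.6] head -1.932 q6 1.86 [ 0.2  1.3 -0.8] [0.039 0.03  0.01 ] 13.8 eff [-2.000e-02 -4.678e+01 -3.005e+01 -0.000e+00 -1.100e-01 -1.000e-02]
[-0.9355  0.3534  0.0024] 170.46185839342496
```

apply_moves --plan '[0, 0, 0, 0, 0, -0.004, 5, 0, 0, 0, 0, 0, -0.004, 5, 0, 0, 0, 0, 0, -0.004, 5, 0, 0, 0, 0, 0, 0, 5]'

```text
clock: 20.6
eef_pos: [485.4, -0.4, 84.6]
eef_rot: [-0.708, 1.568, 2.073]
wrist_force: [-0.3, -0.1, -1.1]
finger_gap: 13.3
```

```bash
python3 st.py
```

```text
20.6 [ 4.854e+02 -4.000e-01  8.460e+01] head -1.9322 q6 1.853 [-0.3 -0.1 -1.1] [ 0.017 -0.036  0.037] 13.3 eff [-1.100e-01 -4.821e+01 -3.070e+01 -1.000e-02 -7.000e-02 -3.000e-02]
```

apply_moves --plan '[0, 0, 0, 0, 0, -0.003, 5, 0, 0, 0, 0, 0, -0.003, 5, 0, 0, 0, 0, 0, 0, 5]'

```text
clock: 20.98
eef_pos: [490.9, -2.5, 84.6]
eef_rot: [-0.721, 1.568, 2.06]
wrist_force: [-0.1, -0.8, -0.2]
finger_gap: 13.9
```

```bash
python3 st.py;python3 - <<'E'
from h import *
T=tool();print(T[:3,2].round(4),T[:3,3]@[.352,.936,0])
c=Cam('wrist','w14');crop(c.im,178,60,338,180,5,'w14c')
c=Cam('side','s14');crop(c.im,205,155,265,200,13,'s14c')
E
```

```text
20.975 [490.9  -2.5  84.6] head -1.932 q6 1.85 [-0.1 -0.8 -0.2] [ 0.068 -0.014 -0.015] 13.9 eff [-8.000e-02 -4.899e+01 -3.067e+01 -0.000e+00 -7.000e-02 -2.000e-02]
[-0.9355  0.3534  0.0021] 170.4809679275843
```

View pics/w14c.png

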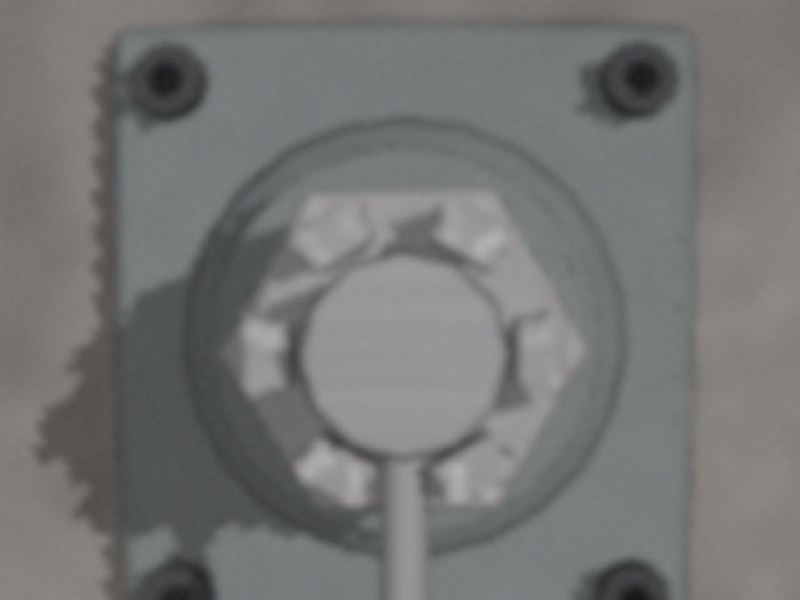

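View pics/s14c.png

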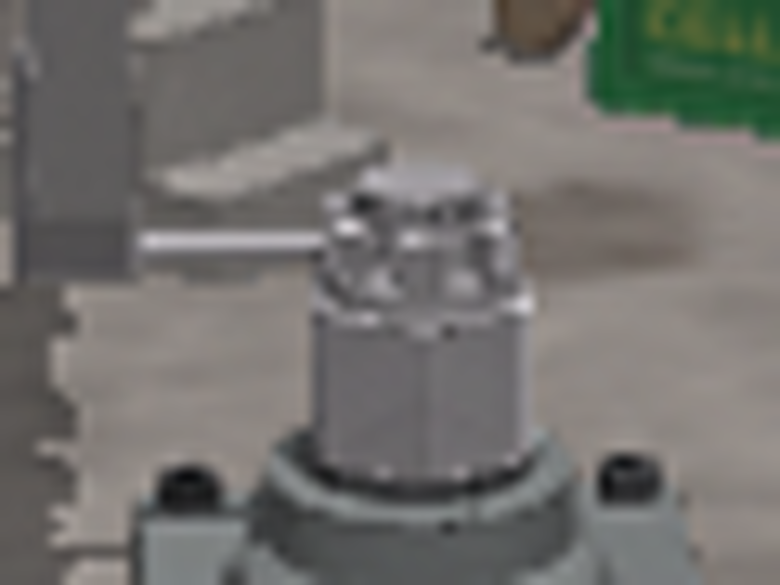

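apply_moves --plan '[0, 0, 0, 0, 0, -0.005, 5, 0, 0, 0, 0, 0, -0.005, 5, 0, 0, 0, 0, 0, -0.005, 5]'

```text
clock: 21.45
eef_pos: [505.2, -7.9, 84.6]
eef_rot: [-0.735, 1.568, 2.046]
wrist_force: [-0.0, -0.4, -1.1]
finger_gap: 13.9
```

```bash
python3 st.py
```

```text
21.45 [505.2  -7.9  84.6] head -1.932 q6 1.841 [-0.  -0.4 -1.1] [0.057 0.049 0.009] 13.9 eff [ 1.900e-01 -5.166e+01 -3.005e+01  0.000e+00 -1.300e-01  4.000e-02]
```

apply_moves --plan '[0, 0, 0, 0, 0, -0.005, 5, 0, 0, 0, 0, 0, -0.004, 5, 0, 0, 0, 0, 0, -0.002, 5]'

```text
clock: 21.82
eef_pos: [515.3, -11.7, 84.5]
eef_rot: [-0.694, 1.568, 2.086]
wrist_force: [-0.8, 0.1, -1.0]
finger_gap: 13.8
```

```bash
python3 st.py;python3 - <<'E'
from h import *
T=tool();print(T[:3,3]@[.352,.936,0],(np.array([550.4,-24.8])-T[:2,3])@[.936,-.352])
c=Cam('wrist','w15');crop(c.im,178,90,338,210,5,'w15c')
E
```

```text
21.825 [515.3 -11.7  84.5] head -1.9321 q6 1.836 [-0.8  0.1 -1. ] [ 0.025 -0.037 -0.007] 13.8 eff [-1.000e-02 -5.246e+01 -3.081e+01 -0.000e+00 -1.000e-01  0.000e+00]
170.4482947443935 37.47098967970272
```

View pics/w15c.png

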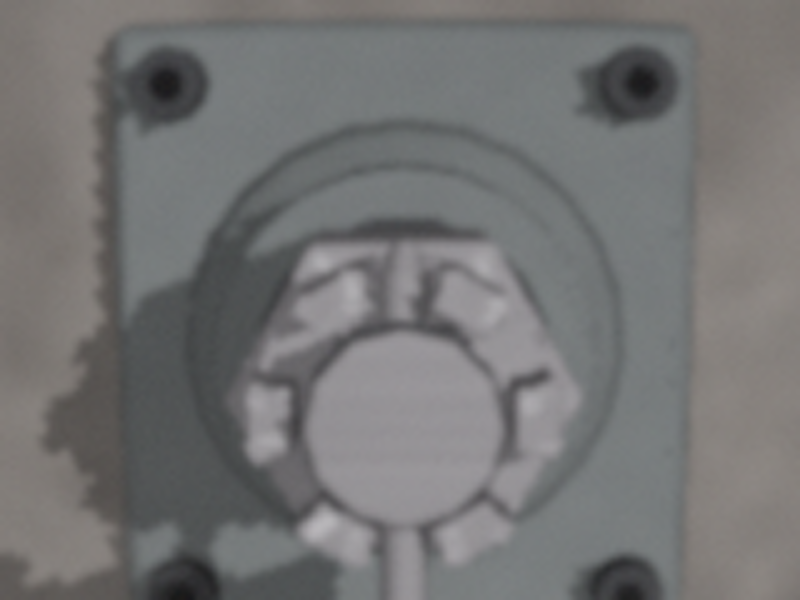

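Pin is through (tip emerging at the far slot, about (400,270) in the crop), with no force. Now slowly home.

apply_moves --plan '[0, 0, 0, 0, 0, -0.002, 5, 0, 0, 0, 0, 0, -0.0015, 5, 0, 0, 0, 0, 0, -0.001, 5]'

```text
clock: 22.25
eef_pos: [519.4, -13.2, 84.6]
eef_rot: [-0.723, 1.568, 2.057]
wrist_force: [0.3, 0.3, -0.7]
finger_gap: 13.7
```

```bash
python3 st.py
```

```text
22.25 [519.4 -13.2  84.6] head -1.932 q6 1.833 [ 0.3  0.3 -0.7] [ 0.109 -0.008 -0.01 ] 13.7 eff [ 2.000e-02 -5.297e+01 -3.082e+01  0.000e+00 -8.000e-02  1.000e-02]
```

apply_moves --plan '[0, 0, 0, 0, 0, -0.001, 5, 0, 0, 0, 0, 0, -0.001, 5]'

```text
clock: 22.5
eef_pos: [521.2, -13.9, 84.6]
eef_rot: [-0.717, 1.568, 2.064]
wrist_force: [-0.1, 0.1, -0.4]
finger_gap: 13.9
```

```bash
python3 st.py
```

```text
22.5 [521.2 -13.9  84.6] head -1.932 q6 1.832 [-0.1  0.1 -0.4] [0.071 0.036 0.004] 13.9 eff [ 3.000e-02 -5.324e+01 -3.080e+01  0.000e+00 -9.000e-02  1.000e-02]
```

apply_moves --plan '[0, 0, 0, 0, 0, -0.001, 5, 0, 0, 0, 0, 0, -0.001, 5]'

```text
clock: 22.75
eef_pos: [523.0, -14.6, 84.6]
eef_rot: [-0.65, 1.568, 2.13]
wrist_force: [-0.9, 0.8, -1.0]
finger_gap: 13.5
```

```bash
python3 st.py
```

```text
22.75 [523.  -14.6  84.6] head -1.932 q6 1.831 [-0.9  0.8 -1. ] [ 0.201  0.448 -0.011] 13.5 eff [-2.700e-01 -5.346e+01 -3.154e+01 -1.200e-01 -5.700e-01  1.000e-02]
```

apply_moves --plan '[0, 0, 0, 0, 0, -0.0006, 5, 0, 0, 0, 0, 0, 0, 5]'

```text
clock: 23.0
eef_pos: [523.3, -14.7, 84.5]
eef_rot: [-0.511, 1.567, 2.269]
wrist_force: [-4.3, 1.8, 0.7]
finger_gap: 14.0
```

```bash
python3 st.py;python3 - <<'E'
from h import *
c=Cam('wrist','w16');crop(c.im,178,90,338,210,5,'w16c')
c=Cam('side','s16');crop(c.im,205,145,265,190,13,'s16c')
E
```

```text
23.0 [523.3 -14.7  84.5] head -1.932 q6 1.831 [-4.3  1.8  0.7] [0.36  0.894 0.049] 14.0 eff [ -0.82 -53.02 -32.68  -0.28  -1.26  -0.  ]
```

View pics/s16c.png

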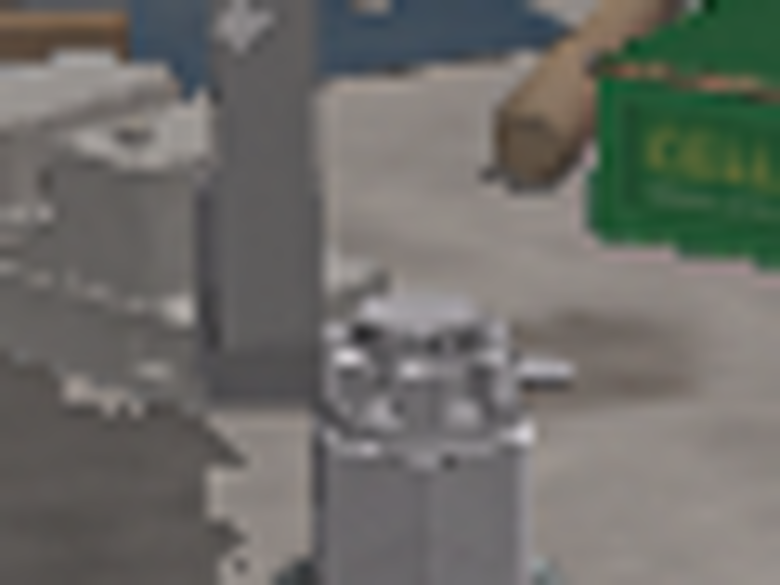

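View pics/w16c.png

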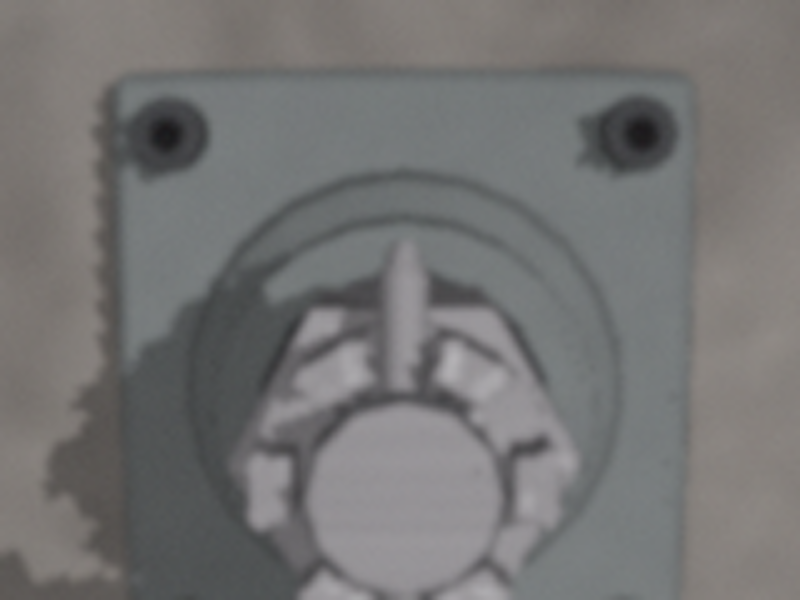

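apply_moves --plan '[0, 0, 0, 0.0007, 0, 0, 5, 0, 0, 0, 0, 0, 0, 16, 0, 0, 0, 0, 0, 0, 20, 0, 0, 0, 0, 0, 0, 30]'

```text
clock: 23.6
eef_pos: [523.8, -14.9, 84.0]
eef_rot: [-0.887, 1.568, 1.894]
wrist_force: [0.5, 1.1, -0.0]
finger_gap: 25.4
```

apply_moves --plan '[0, 0, 0, 0, 0, 0, 45, 0, 0, 0, 0, 0, 0, 45]'

```text
clock: 23.85
eef_pos: [523.6, -14.9, 83.9]
eef_rot: [-0.723, 1.568, 2.058]
wrist_force: [0.7, 0.4, -0.0]
finger_gap: 41.6
```

```bash
python3 st.py;python3 - <<'E'
from h import *
c=Cam('wrist','w17')
c=Cam('side','s17');crop(c.im,205,145,265,190,13,'s17c')
E
```

```text
23.85 [523.6 -14.9  83.9] head -1.932 q6 1.831 [ 0.7  0.4 -0. ] [0.026 0.028 0.064] 41.6 eff [-1.000e-02 -5.298e+01 -3.060e+01  0.000e+00 -7.000e-02 -0.000e+00]
```

View pics/w17.png

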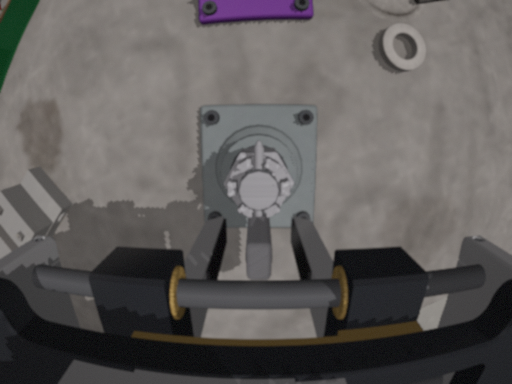

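View pics/s17c.png

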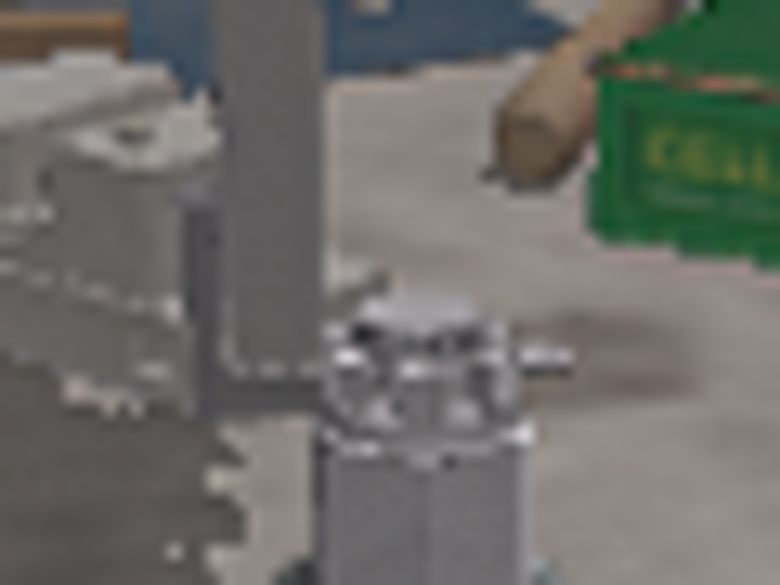

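Released; the handle stays seated with a slight tilt. Withdraw straight up, then check.

apply_moves --plan '[0, 0, 0, -0.03, 0, 0, 60, 0, 0, 0, -0.05, 0, 0, 60, 0, 0, 0, -0.05, 0, 0, 60, 0, 0, 0, -0.03, 0, 0.04, 60, 0, 0, 0, 0, 0, 0.04, 60]'

```text
clock: 24.58
eef_pos: [448.7, 13.3, 246.1]
eef_rot: [-2.023, 1.567, 0.757]
wrist_force: [0.1, 0.0, 0.4]
finger_gap: 56.2
```

apply_moves --plan '[0, 0, 0, 0, 0, -0.02, 60, 0, 0, 0, 0, 0, 0, 60, 0, 0, 0, 0, 0, 0, 60]'

```text
clock: 24.95
eef_pos: [467.5, 6.0, 243.8]
eef_rot: [-0.568, 1.568, 2.212]
wrist_force: [-0.0, 1.1, 0.6]
finger_gap: 56.8
```

```bash
python3 st.py;python3 - <<'E'
from h import *
c=Cam('wrist','w18');p=c.proj([550,-25,81]).astype(int);y0=max(p[1]-50,0);print(p,y0);crop(c.im,p[0]-100,y0,p[0]+100,y0+150,4,'w18c')
c=Cam('side','s18');crop(c.im,200,140,270,200,11,'s18c')
E
```

```text
24.95 [467.5   6.  243.8] head -1.9322 q6 1.865 [-0.   1.1  0.6] [0.054 0.015 0.043] 56.8 eff [-6.000e-02 -4.116e+01 -3.619e+01 -0.000e+00 -8.000e-02 -1.000e-02]
[257 102] 52
```

View pics/w18c.png

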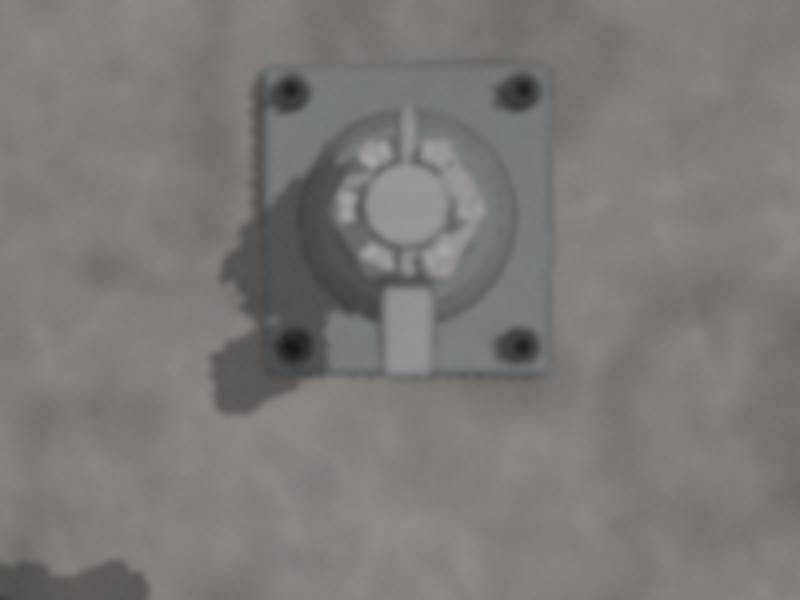

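View pics/s18c.png

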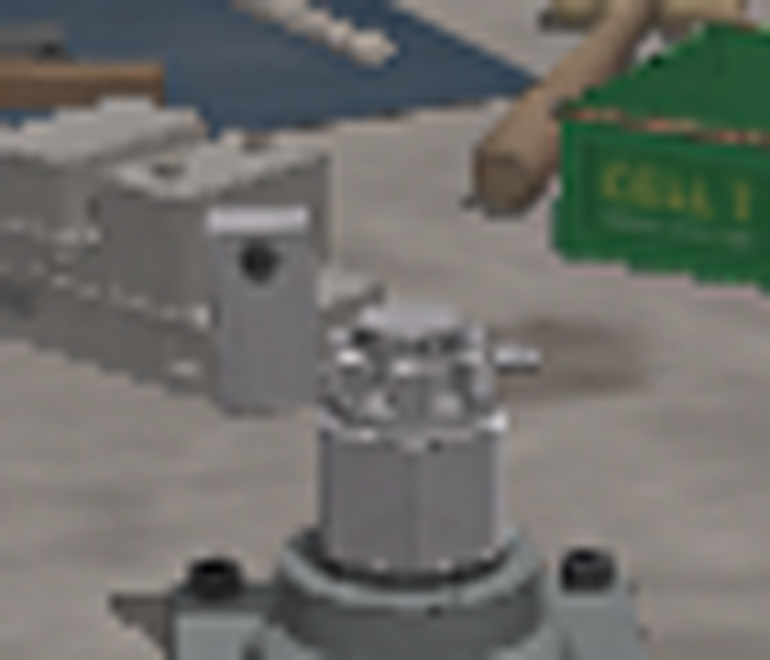

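View pics/s18.png

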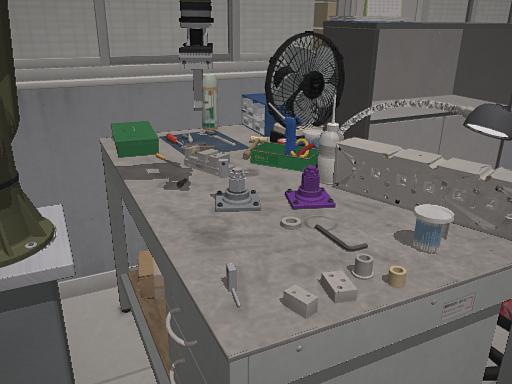

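Run:
```python
from h import *
c=Cam('wrist');u=np.array([.936,-.352])
P=lambda a,b,z:c.at((157+a/4-.375,52+b/4-.375),z)[:2]
st=P(407,205,94);print('stud',st)
for z in (81,83): print('tip',z,(P(409,105,z)-st)@u)
for z in (120,121): print('front top edge',(P(409,288,z)-st)@u,'back',(P(409,376,z)-st)@u)
s=Cam('side')
n=np.array([-u[1],u[0],0]);ax=np.array([550.4,-24.8,0])
def za(p,off): # plane parallel to pin, offset along -n toward camera
    o,v=s.ray(p);q=o+v*((ax+off*n-o)@n/(v@n));return round((q-ax)[:2]@u,1),round(q[2],1)
f=lambda a,b:(200+a/11-.45,140+b/11-.45)
print('stud top',za(f(417,318),0))
print('handle near face: bottom R',za(f(317,405),-7),'top R',za(f(307,235),-7),'bottom L',za(f(218,405),-7),'topL',za(f(208,230),-7),'tip',za(f(540,357),0))
```

```text
stud [548.92777387 -25.40513785]
tip 81 29.757085849811208
tip 83 29.477380788145357
front top edge -22.589979169946623 back -45.07896111102669
front top edge -22.575054242330822 back -44.9898075970024
stud top (np.float64(1.0), np.float64(92.6))
handle near face: bottom R (np.float64(-21.8), np.float64(74.9)) top R (np.float64(-23.6), np.float64(114.8)) bottom L (np.float64(-43.9), np.float64(75.4)) topL (np.float64(-45.4), np.float64(116.4)) tip (np.float64(28.7), np.float64(82.8))
```

Run:
```python
from h import *
c=Cam('wrist');k=np.linalg.inv(tool())@c.T;u=np.array([.936,-.352])
def run(nm,pos,rpy,box,s,tip,studL):
    T=np.eye(4);T[:3,:3]=rot(rpy);T[:3,3]=pos;c.T=T@k
    g=lambda p,z:c.at((box[0]+p[0]/s-.5+.5/s,box[1]+p[1]/s-.5+.5/s),z)[:2]
    st=g(studL,94)
    print(nm,[(g(tip,z)-st)@u for z in (80.7,82.5)],st)
run('w16',[523.3,-14.7,84.5],[-.511,1.567,2.269],(178,90),5,(404,238),(404,501))
im=cv2.imread('pics/w17.png');crop(im,178,130,338,250,5,'w17c')
```

```text
w16 [np.float64(29.95720554372352), np.float64(30.06766569420432)] [549.29953968 -25.48217385]
```

View pics/w17c.png

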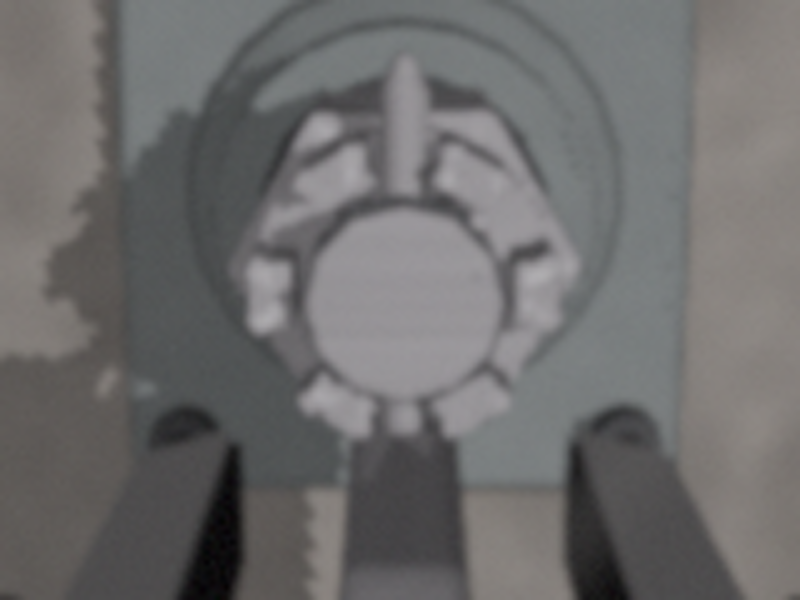

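```bash
python3 -c "
from cell import ticket
print(ticket.sign_off())"
```

```text
the job is handed in; nothing more can be done
None
```

The job is done and handed in at about 25 s of the 72 s: the nut is tight at the correct slot and the locking pin is home.

- **Nut:** I gripped it by its flats and turned it clockwise. The first slot line-up (about 0.82 rad of turn) went by while the nut was still loose, at about 0.33 N m. The moment rose to about 0.54 N m after roughly 1.2 to 1.3 rad, and I stopped at the next slot, about 1.87 rad in. The slots then measured −20.2° against −20.6° for the stand's cross-hole direction, well inside the 0.06 rad limit.
- **Pin:** I took the left-hand one of the two look-alikes. It went through with almost no force until the handle met the crown, where I pressed with about 5 N, then let go and backed away.

**Last checks:**
- **Seating:** The tip stands about 29.5 mm beyond the stud axis (29 mm expected). That is 0.3 to 0.5 mm less than while I was pressing.
- **Tilt:** The handle leans outward slightly, about 0.05 rad, because the pin is loose in the hole.
- **Disagreement:** The side camera put the handle's lower edge about 2 to 3 mm farther out, so handle and tip came out about 2.5 mm too far apart for a 48 mm pin. I put this down to its pixels of nearly 2 mm, because the wrist pictures showed the handle touching the crown.
- **Surroundings:** The loose things I could see in the last side picture looked unmoved, and the robot is touching nothing.

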